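# Load the stain tablet feeder and close it up

## Task

Load the feeder: drop every tablet on the tray through the funnel of its own colour so that it lands down in the well, strictly in the order of the numbered funnels (white, yellow, red, green, blue, black, skipping any colour that is missing). Then push the amber splash guard down into the sprung clip slot along the feeder's front until it is fully home and upright, and only then press the green start button fully and let it go. Leave the bottles, jar, dish and pen where they are.

Things in the scene. Friction and masses are not known exactly. Their poses are not given: they have to be found in the camera images.
- tablet_white: white tablet, a bevelled disc 18 mm across and 14 mm thick, 10 g; origin at its centre, z its axis; may be absent. Starts flat on the tray or, if knocked, near it
- tablet_yellow: yellow tablet, a bevelled disc 18 mm across and 14 mm thick, 10 g; origin at its centre, z its axis; may be absent. Starts flat on the tray or, if knocked, near it
- tablet_red: red tablet, a bevelled disc 18 mm across and 14 mm thick, 10 g; origin at its centre, z its axis; may be absent. Starts flat on the tray or, if knocked, near it
- tablet_green: green tablet, a bevelled disc 18 mm across and 14 mm thick, 10 g; origin at its centre, z its axis; may be absent. Starts flat on the tray or, if knocked, near it
- tablet_blue: blue tablet, a bevelled disc 18 mm across and 14 mm thick, 10 g; origin at its centre, z its axis; may be absent. Starts flat on the tray or, if knocked, near it
- tablet_black: black tablet, a bevelled disc 18 mm across and 14 mm thick, 10 g; origin at its centre, z its axis; may be absent. Starts flat on the tray or, if knocked, near it
- mouth_white (a point): centre of the square mouth (58 mm) of the white funnel, number 1 (1 pip outside), at its top edge, 62 mm above the table; walls steep for 30 mm, then a well 24 mm square, its floor 56 mm below this point. Axes as clip_slot's. Funnels stand at 60 mm pitch on the fixed grey feeder: front row 1-3 from +y to -y, back row 4-6, 58 and 118 mm behind (+x) the slot
- mouth_yellow (a point): centre of the square mouth (58 mm) of the yellow funnel, number 2 (2 pips outside), at its top edge, 62 mm above the table; walls steep for 30 mm, then a well 24 mm square, its floor 56 mm below this point. Axes as clip_slot's. Funnels stand at 60 mm pitch on the fixed grey feeder: front row 1-3 from +y to -y, back row 4-6, 58 and 118 mm behind (+x) the slot
- mouth_red (a point): centre of the square mouth (58 mm) of the red funnel, number 3 (3 pips outside), at its top edge, 62 mm above the table; walls steep for 30 mm, then a well 24 mm square, its floor 56 mm below this point. Axes as clip_slot's. Funnels stand at 60 mm pitch on the fixed grey feeder: front row 1-3 from +y to -y, back row 4-6, 58 and 118 mm behind (+x) the slot
- mouth_green (a point): centre of the square mouth (58 mm) of the green funnel, number 4 (4 pips outside), at its top edge, 62 mm above the table; walls steep for 30 mm, then a well 24 mm square, its floor 56 mm below this point. Axes as clip_slot's. Funnels stand at 60 mm pitch on the fixed grey feeder: front row 1-3 from +y to -y, back row 4-6, 58 and 118 mm behind (+x) the slot
- mouth_blue (a point): centre of the square mouth (58 mm) of the blue funnel, number 5 (5 pips outside), at its top edge, 62 mm above the table; walls steep for 30 mm, then a well 24 mm square, its floor 56 mm below this point. Axes as clip_slot's. Funnels stand at 60 mm pitch on the fixed grey feeder: front row 1-3 from +y to -y, back row 4-6, 58 and 118 mm behind (+x) the slot
- mouth_black (a point): centre of the square mouth (58 mm) of the black funnel, number 6 (6 pips outside), at its top edge, 62 mm above the table; walls steep for 30 mm, then a well 24 mm square, its floor 56 mm below this point. Axes as clip_slot's. Funnels stand at 60 mm pitch on the fixed grey feeder: front row 1-3 from +y to -y, back row 4-6, 58 and 118 mm behind (+x) the slot
- clip_slot (a point): centre of the floor of the guard's slot (12 mm above the table) on the feeder's front. z up, x to the funnels, y along the slot. Slot 148 mm long, 9 mm wide between rails 16 mm high, end stops 28 mm high. Two pairs of sprung clip jaws at y = +-45 mm, round lips 28 mm above this point and 3 mm apart at rest, must be forced apart by the guard's edge: 10 to 20 N push in all
- guard: amber splash guard: upright panel 6 mm thick (x), 140 mm long (y), lower edge narrowed to 3 mm; on top a black grip rib 14 mm thick, 80 mm long, from 78 to 102 mm above the lower edge; 120 g. Origin: middle of the lower edge, z up. Same either way round. Starts upright in a white stand (floor 10 mm, top 42 mm above the table) whose slot is loose, so it may lean a little
- start (a joint): travel of the green start button, 0 out, 0.006 m fully pressed; a spring of 5 N at full travel returns it
- start_top (a point): centre of the top of the green button, 30 mm across, in a black collar on a grey box 80 mm square; pressed straight down
- tray: fixed grey tray 210 x 150 mm (x, y) with a 9 mm rim, inner floor 4 mm above the table; origin on the table under its middle
- bottle_a: white bottle with blue cap, 60 mm across, 130 mm high, loose bystander; origin under its middle
- bottle_b: amber bottle, 48 mm across, 100 mm high, loose bystander; origin under its middle
- jar: glass jar with red lid, 56 mm across, 60 mm high, loose bystander; origin under its middle
- petri: covered glass dish, 72 mm across, 27 mm high, loose bystander; origin under its middle
- marker: marker pen 130 mm long (y), 12 mm thick, loose bystander; origin under its middle
Things that resemble listed ones, but are neither listed nor needed, are in the scene too. Of the things that look like the guard, the largest one is meant.

How it is judged (in metres and radians):
On the way, in this order (a step that is already met when the one before it is completed fails the run):
1. the white tablet lies down in the white well (number 1) (horizontal distance between tablet_white and mouth_white below 0.012 m and z of tablet_white in the frame of mouth_white below -0.036 m and linear speed of tablet_white below 0.03 m/s), for 0.2 s.
2. the yellow tablet lies down in the yellow well (number 2) (horizontal distance between tablet_yellow and mouth_yellow below 0.012 m and z of tablet_yellow in the frame of mouth_yellow below -0.036 m and linear speed of tablet_yellow below 0.03 m/s), for 0.2 s.
3. the red tablet lies down in the red well (number 3) (horizontal distance between tablet_red and mouth_red below 0.012 m and z of tablet_red in the frame of mouth_red below -0.036 m and linear speed of tablet_red below 0.03 m/s), for 0.2 s.
4. the green tablet lies down in the green well (number 4) (horizontal distance between tablet_green and mouth_green below 0.012 m and z of tablet_green in the frame of mouth_green below -0.036 m and linear speed of tablet_green below 0.03 m/s), for 0.2 s.
5. the blue tablet lies down in the blue well (number 5) (horizontal distance between tablet_blue and mouth_blue below 0.012 m and z of tablet_blue in the frame of mouth_blue below -0.036 m and linear speed of tablet_blue below 0.03 m/s), for 0.2 s.
6. the black tablet lies down in the black well (number 6) (horizontal distance between tablet_black and mouth_black below 0.012 m and z of tablet_black in the frame of mouth_black below -0.036 m and linear speed of tablet_black below 0.03 m/s), for 0.2 s.
7. the guard is fully home in the clip slot, upright (z of guard in the frame of clip_slot below 0.004 m and horizontal distance between guard and clip_slot below 0.008 m and angle between the y axis of guard and the y axis of clip_slot, either way round below 0.08 rad and angle between guard's own z axis and vertical below 0.14 rad), for 0.2 s.
8. the start button is pressed (value of joint start above 0.0045 m).
At the end, for the whole second after the job is handed in: every tablet present rests in its own colour's well (centre 36 mm or more below the mouth, 12 mm or less off its axis); guard within 4 mm of the slot floor, 8 mm of its centre, 0.14 rad of upright, 0.08 rad of the slot's line; all at rest; button pressed 4.5 mm or more and let go (all of step 1 and all of step 2 and all of step 3 and all of step 4 and all of step 5 and all of step 6 and all of step 7 and value of joint start below 0.002 m and linear speed of guard below 0.02 m/s); the robot touches nothing.
It fails at once if the start button is pressed while the guard is not home (value of joint start above 0.0045 m and (z of guard in the frame of clip_slot above 0.01 m or horizontal distance between guard and clip_slot above 0.02 m)).
It fails at once if a bystander is pushed more than 40 mm or tipped over (distance of any of bottle_a, bottle_b, jar, petri, marker from where it was at the start of the episode above 0.04 m or angle between any of bottle_a, bottle_b, jar, petri, marker's own z axis and vertical above 0.5 rad).
Of tablet_white, tablet_yellow, tablet_red, tablet_green, tablet_blue, tablet_black only 4 to 6 are there at a start; the rules pass over those that are not, and their reading is None.
At some moment in a run one of tablet_white, tablet_yellow, tablet_red, tablet_green, tablet_blue, tablet_black may be knocked a few centimetres aside while the robot is not near it.
It also fails if it takes over 210 s, if anything falls off the work surface, if the arm or the gripper's body presses on something with over 40 N, if the wrist force passes 120 N, or if a joint passes its speed limit or range.

## Robot

A 6-joint arm with a two-finger parallel gripper is mounted at the origin on the work surface. World frame = base frame: x ahead of the robot, y to its left, z up, the work surface at z = 0. Lengths are in mm, angles in degrees, forces in N, time in s.
With the tool pointing down it reaches from about 300 to 850 mm from the base axis. Payload 4.2 kg.
Tool frame: the origin (TCP) lies midway between the tips of the shut fingers; the grasp point (between the pads) lies pinch_z behind it (pinch_z is the distance from the TCP to the grasp point, in mm); z points along the fingers, y is the line along which they close (so a half turn about z gives the same grasp; the last joint's range is limited). The gripper opens to 91 mm and grips with 3 to 60 N. Pads are 32 mm wide; open, the fingers measure 118 mm over their backs; the gripper's body (76 mm by 178 mm) begins 60 mm behind the grasp point.
Start: joints at [-69.672, 18.312, 89.639, -0, 72.044, -1.146], TCP at [210.504, -535.099, 213.976] pointing down, gripper open.
Joint ranges: [-177.97, 177.97], [-48.28, 115.42], [12.27, 149.76], [-77.06, 257.06], [2.81, 150.46], [-146.56, 146.56]. Speed limits (degrees/s): [147.25, 147.25, 180, 180, 180, 180].

## Interface

Orientations are given as [roll, pitch, yaw] about the fixed x, y, z axes, in that order (R = Rz(yaw) Ry(pitch) Rx(roll)).
In Python, from workcell import state, grab_frame, job_done, masks_of, landmark_of, pinch_z gives the robot as it stands. The module is installed in compiled form; this text tells all that it offers.
- The arm moves only by the tool move_arm, never from a script. Its argument "plan" is a list of rows, each an object of numbers: "x", "y", "z": the shift along the tool's x, y, z in mm; "rx", "ry", "rz": the turn, a rotation vector about the tool's x, y, z in rad. A call has 1 to 10 rows; each row shifts and turns the commanded pose from where the row before left it, along the tool's axes as they then stand; what a row does not reach is not made up. A row lasts 1/10 s, in which the tool goes at most 50 mm and 8.59 degrees, less where a joint would pass 70% of its speed; a pose out of reach is approached as far as the arm can. A call is refused whole if a number of a shift passes 50 or a number of a turn 0.15, either way. A call with a gripper value outside its range is refused whole. "grip" is the opening, from 0 (shut) to 1 (fully open), set as the call begins (left out, the last holds). The fingers move at their own pace and stop on an object; "squeeze" is the grip in N (left out, the last holds). Time passes only in rows, so rows that do not move let the fingers close. It gives the time, the measured TCP pose, the force, the opening and the grip force at its end, in the units of the state.
- state(): the state, without advancing time (a new reading comes with each control period).
- grab_frame(name): name is "scene" or "top" or "wrist"; returns a dict with "img" (384x512x3 uint8, red, green, blue), "z_map" (384x512 float32, mm along the optical axis (not along the pixel's ray), 0 where there is no reading), "fx", "fy", "cx", "cy" (pixels), "rvec" (rotation vector, rad) and "tvec" (3), from world to camera coordinates, as OpenCV has them. Camera axes: x right, y down, z forward; pixel columns grow to the right and rows downward; lengths in mm; the calibration is good to about 2 mm. A picture is of the moment at which its call begins.
- job_done(): hands the job in; it is judged then, once.
Trained networks look in the newest picture that a camera, given by its name, has taken for a name from the list of things; names that differ only in an ending like _2 or _b are one class to them, and where a whole thing is asked for, a point or a joint stands for the part that bears it (a point fixed in the world has none). Each returns a list of dicts, best first, with "p" (0 to 1); they miss things now and then, are a little off and sometimes report something else, mostly with a low value. They report only what shows in the picture. A call takes as long as a camera call. They do not tell look-alikes from the thing itself.
- masks_of(camera, label): "pixels" (384x512 bool, what is visible of it) and "box" ([centre column, centre row, width, height] in pixels, round what is visible of it).
- landmark_of(camera, label): "point" ([column, row] in pixels: a listed point, or the origin of a listed thing).
The state is a dict: "time_s": time; "qpos": joint angles; "qvel": joint speeds; "effort": joint torques, N m; "ee_pos": TCP position; "ee_rot": TCP orientation; "force": force on the tool from outside, world axes, zero at the start; "torque": the same for the moment, N m; "gripper_width": finger opening in mm; "gripper_force": force on a finger pad.
Only numpy, scipy, OpenCV 4.12 (cv2) and the standard library are available. Lean on these libraries where they do the work, as an engineer would, in place of code of your own. Each camera call takes 0.05 s, during which the arm holds its last target. There are 200 camera calls.

## Working session

There is one attempt and no reset: what is moved stays moved. The work goes in short steps, Python scripts to look and compute and a tool call to move; the robot and the scene stay as the last step left them, time stands still between calls to the robot, and variables do not carry over. Pictures are saved under pics/ and viewed, at most 14 in all, crops included, and the job is handed in when it is done.

Besides the shell and the picture viewer there is one more tool, called after ">>>" by a JSON object that holds its "name" and its "arguments", one argument or row to a line. move_arm: Moves the arm, as the interface text tells. Its arguments: {"type":"object","properties":{"plan":{"type":"array","items":{"type":"object","properties":{"x":{"type":"number"},"y":{"type":"number"},"z":{"type":"number"},"rx":{"type":"number"},"ry":{"type":"number"},"rz":{"type":"number"}}}},"grip":{"type":"number"},"squeeze":{"type":"number"}},"required":["plan"]}

```bash
mkdir -p pics
cat > h.py <<'E'
import numpy as np, cv2
from workcell import *
def save(f,n): cv2.imwrite('pics/'+n+'.png',cv2.cvtColor(f['img'],cv2.COLOR_RGB2BGR))
def world(f,u,v,z=None):
    R=cv2.Rodrigues(np.array(f['rvec'],float))[0]; t=np.array(f['tvec'],float).ravel()
    d=np.array([(u-f['cx'])/f['fx'],(v-f['cy'])/f['fy'],1.0]); c=-R.T@t; w=R.T@d
    if z is None:
        zz=f['z_map'][int(round(v)),int(round(u))]; return c+w*zz
    return c+w*(z-c[2])/w[2]
def cloud(f):
    R=cv2.Rodrigues(np.array(f['rvec'],float))[0]; t=np.array(f['tvec'],float).ravel()
    v,u=np.mgrid[:384,:512]; z=f['z_map']
    p=np.stack([(u-f['cx'])/f['fx']*z,(v-f['cy'])/f['fy']*z,z],-1)
    return (p-t)@R
def proj(f,p): return cv2.projectPoints(np.array(p,float).reshape(-1,1,3),np.array(f['rvec'],float),np.array(f['tvec'],float),np.array([[f['fx'],0,f['cx']],[0,f['fy'],f['cy']],[0,0,1]]),None)[0].reshape(-1,2)
E
python3 - <<'E'
from h import *
print(state(),pinch_z)
names=['tablet_'+c for c in 'white yellow red green blue black'.split()]+['mouth_'+c for c in 'white yellow red green blue black'.split()]+['clip_slot','guard','start','start_top','tray','bottle_a','bottle_b','jar','petri','marker']
for cam in('top','scene'):
    f=grab_frame(cam);save(f,cam+'0');np.save(cam+'0.npy',f,allow_pickle=True)
    for n in names if cam=='top' else []:
        for d in landmark_of(cam,n)[:3]:
            u,v=d['point']; print(n,round(d['p'],2),np.round(d['point']),np.round(world(f,u,v)))
E
```

```text
{'time_s': 0.0, 'qpos': array([-6.96682252e+01,  1.83502701e+01,  8.97064886e+01, -3.06195846e-03,
        7.20437008e+01, -1.14552168e+00]), 'qvel': array([-0.00936828,  0.08934963,  0.00976602, -0.04726966, -0.06691753,
       -0.07914512]), 'effort': array([ 1.16089272e-03, -4.12460268e+01, -2.31970274e+01,  7.26148998e-02,
        4.54123376e-02, -1.35059254e-04]), 'ee_pos': array([ 210.33803706, -534.60129483,  213.13346814]), 'ee_rot': array([-1.79899502e+02,  9.02211301e-04,  2.14782438e+01]), 'force': array([-0.00380241, -0.42473434,  0.17611698]), 'torque': array([-0.01507946,  0.01239212,  0.00731399]), 'gripper_force': 0.0, 'gripper_width': 91.05920559137716} 18.8
tablet_white 0.75 [392. 193.] [ 534. -346.    6.]
tablet_white 0.52 [379. 216.] [ 467. -299.   13.]
tablet_yellow 0.53 [394. 193.] [ 532. -347.   17.]
tablet_red 0.63 [381. 213.] [ 474. -301.   21.]
tablet_red 0.52 [402. 211.] [ 477. -365.   16.]
tablet_red 0.38 [394. 192.] [ 534. -348.   20.]
tablet_green 0.54 [406. 229.] [ 425. -372.   16.]
tablet_green 0.29 [390. 233.] [ 415. -324.   16.]
tablet_green 0.23 [11
[... 526 characters left out ...]
 [ 479. -364.   19.]
mouth_green 0.53 [168. 230.] [449. 306.  40.]
mouth_green 0.39 [274. 244.] [398.  10.  26.]
mouth_blue 0.9 [275. 156.] [660.  -7.   8.]
mouth_black 0.97 [296. 153.] [669. -71.   6.]
mouth_black 0.52 [405. 230.] [ 424. -369.   13.]
clip_slot 0.65 [283. 198.] [533. -22.  11.]
guard 0.55 [167. 231.] [448. 309.  38.]
guard 0.54 [222. 254.] [377. 158.  16.]
guard 0.53 [151. 276.] [325. 363.   4.]Traceback (most recent call last):
  File "<stdin>", line 7, in <module>
ValueError: it knows: bottle, clip_slot, guard, jar, marker, mouth_black, mouth_blue, mouth_green, mouth_red, mouth_white, mouth_yellow, petri, start_top, tablet_black, tablet_blue, tablet_green, tablet_red, tabl
```

Run:
```python
from h import *
f=grab_frame('scene');save(f,'scene0')
f=grab_frame('top')
for n in ['start_top','bottle','jar','petri','marker']:
        for d in landmark_of('top',n)[:3]:
            u,v=d['point']; print(n,round(d['p'],2),np.round(d['point']),np.round(world(f,u,v)))
np.savez('top0.npz',**f)
im=cv2.cvtColor(f['img'],cv2.COLOR_RGB2BGR)
cv2.imwrite('pics/top0b.png',cv2.resize(im[100:320,80:450],None,fx=2.15,fy=2.15,interpolation=cv2.INTER_CUBIC))
```

```text
start_top 0.63 [188. 173.] [608. 245.  56.]
bottle 0.82 [212. 127.] [739. 173.  69.]
bottle 0.62 [157. 142.] [702. 334.  58.]
jar 0.75 [118. 213.] [500. 440.  61.]
jar 0.25 [280. 179.] [589. -18.   7.]
petri 0.85 [272. 246.] [393.  15.  29.]
marker 0.59 [312. 243.] [ 398. -101.    0.]
marker 0.31 [296. 152.] [670. -72.   7.]
```

View pics/top0b.png

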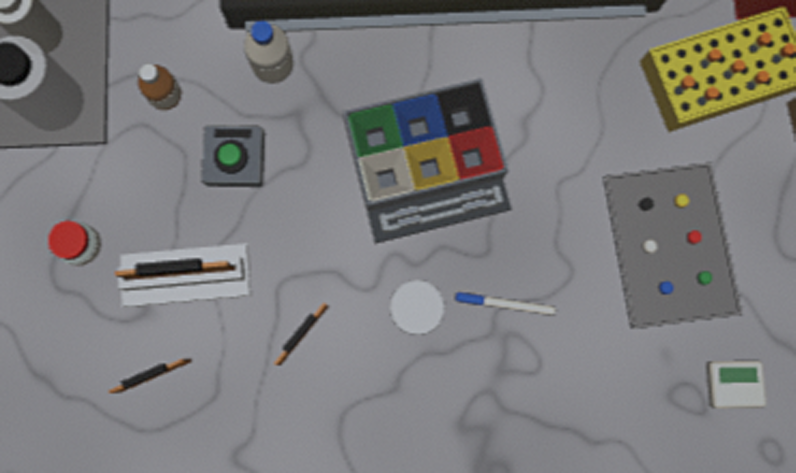

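View pics/scene0.png

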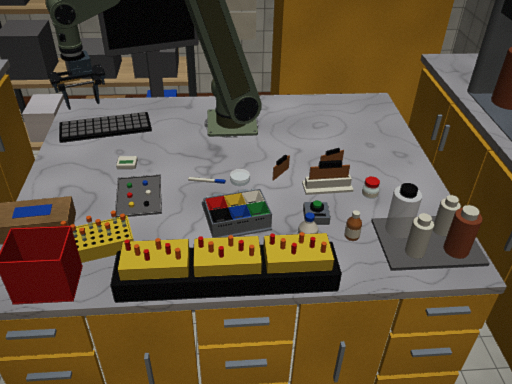

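Everything shows: tablets in the top crop at black (646,204), yellow (682,200), white (650,246), red (695,237), blue (666,288) and green (704,278), so all six are present. Guard candidates are the panel in the white stand (175,268) and two small free-standing panels (302,335) and (150,376). The largest one, in the stand, matches the description. The wrist camera will look at the tray next.

```bash
cat >> h.py <<'E'
from scipy.spatial.transform import Rotation as Ro
def Rcur():
    s=state(); return Ro.from_euler('xyz',s['ee_rot'],degrees=True),np.array(s['ee_pos'])
def rel(p,yaw=None):
    """shift in the present tool frame and turn about tool z (deg->rad) to reach tool-down pose"""
    R,q=Rcur(); out=R.inv().apply(np.array(p)-q)
    msg='shift '+str(np.round(out,1))
    if yaw is not None:
        T=Ro.from_euler('xyz',[180,0,yaw],degrees=True); msg+=' rotvec '+str(np.round((R.inv()*T).as_rotvec(),4))
    print(msg)
E
python3 - <<'E'
from h import *
rel([440,-335,300]); rel([475,-335,300],0)
d=np.load('top0.npz');f={k:d[k] for k in d}
c=cloud(f); 
for n,u,v in [('black',646,204),('yellow',682,200),('white',650,246),('red',695,237),('blue',666,288),('green',704,278)]:
    U,V=u/2.15+80,v/2.15+100; print(n,np.round(world(f,U,V,18)),np.round(c[int(V)-1:int(V)+3,int(U)-1:int(U)+3,2]).max())
g=grab_frame('wrist'); R,q=Rcur(); Rc=Ro.from_rotvec(np.array(g['rvec']).ravel()); t=np.array(g['tvec']).ravel(); cp=-Rc.inv().apply(t)
print('cam in tool',R.inv().apply(cp-q),(Rc*R).as_matrix().round(3),g['fx'])
E
```

```text
shift [ 286.8 -102.2  -86. ]
shift [319.4 -89.4 -86. ] rotvec [ 1.000e-04 -0.000e+00  3.748e-01]
black [ 527. -307.   18.] 23.0
yellow [ 531. -357.   18.] 21.0
white [ 470. -307.   18.] 23.0
red [ 479. -369.   18.] 23.0
blue [ 413. -322.   18.] 21.0
green [ 424. -374.   18.] 21.0
cam in tool [  76.78093673   -0.84658062 -170.83799626] [[ 0.     1.    -0.   ]
 [-0.963  0.    -0.271]
 [-0.271  0.001  0.963]] 285.1823716999642
```

>>> {"name": "move_arm", "arguments": {
  "plan": [
    {"rz": 0.125},
    {"rz": 0.125},
    {"rz": 0.125},
    {"x": 38,"y": -28,"z": 9},
    {"x": 38,"y": -28,"z": 9},
    {"x": 38,"y": -28,"z": 9},
    {"x": 38,"y": -28,"z": 9},
    {"x": 38,"y": -28,"z": 9},
    {"x": 38,"y": -28,"z": 9},
    {"x": 38,"y": -28,"z": 9}
  ],
  "grip": 0.42
}}

```text
schema error: expected keys x, y, z, rx, ry, rz
```

Run:
```python
from h import *
print(state()['ee_pos'],state()['ee_rot'])
f=grab_frame('wrist');save(f,'w1');c=cloud(f)
for n in 'white yellow red green blue black'.split():
    for d in masks_of('wrist','tablet_'+n)[:2]:
        m=d['pixels']; v,u=np.nonzero(m); print(n,round(d['p'],2),np.round([u.mean(),v.mean()]),np.round(world(f,u.mean(),v.mean(),17)),m.sum(),f['img'][m].mean(0).round(),'top',np.percentile(c[m][:,2],80).round(1))
```

```text
[ 210.4906487  -535.12839448  213.97066044] [1.79992797e+02 2.23461891e-03 2.14747248e+01]
```

View pics/w1.png

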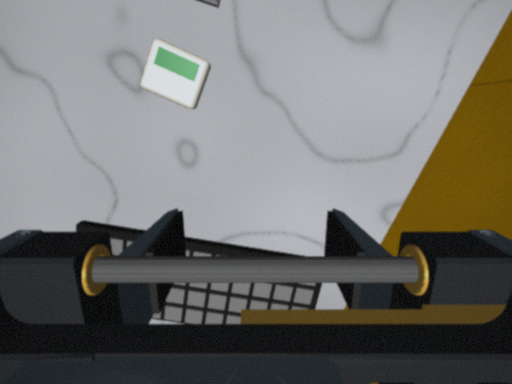

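The move was refused because every row needs all six keys, so the wrist picture shows only a calculator-like thing (175,75) and the gripper in the lower half. I'll hover a bit short of the tray in x.

>>> {"name": "move_arm", "arguments": {
  "plan": [
    {"x": 0,"y": 0,"z": 0,"rx": 0,"ry": 0,"rz": 0.125},
    {"x": 0,"y": 0,"z": 0,"rx": 0,"ry": 0,"rz": 0.125},
    {"x": 0,"y": 0,"z": 0,"rx": 0,"ry": 0,"rz": 0.125},
    {"x": 27,"y": -28,"z": 9,"rx": 0,"ry": 0,"rz": 0},
    {"x": 27,"y": -28,"z": 9,"rx": 0,"ry": 0,"rz": 0},
    {"x": 27,"y": -28,"z": 9,"rx": 0,"ry": 0,"rz": 0},
    {"x": 27,"y": -28,"z": 9,"rx": 0,"ry": 0,"rz": 0},
    {"x": 27,"y": -28,"z": 9,"rx": 0,"ry": 0,"rz": 0},
    {"x": 27,"y": -28,"z": 9,"rx": 0,"ry": 0,"rz": 0},
    {"x": 27,"y": -28,"z": 9,"rx": 0,"ry": 0,"rz": 0}
  ],
  "grip": 0.42
}}

```text
time_s: 2.5
ee_pos: [400.6, -338.0, 150.8]
ee_rot: [180.0, -0.0, -0.0]
force: [-0.5, -0.7, -0.2]
gripper_width: 38.7
gripper_force: 0.0
```

```bash
cat >> h.py <<'E'
def tabs(cam='wrist',names='white yellow red green blue black'.split(),k=1):
    f=grab_frame(cam);c=cloud(f)
    for n in names:
        for d in masks_of(cam,'tablet_'+n)[:k]:
            m=d['pixels']; v,u=np.nonzero(m); print(n,round(d['p'],2),np.round([u.mean(),v.mean()]),np.round(world(f,u.mean(),v.mean(),15)),m.sum(),f['img'][m].mean(0).round(),'top',np.percentile(c[m][:,2],70).round(1))
    return f
E
python3 - <<'E'
from h import *
print(state()['ee_pos'],state()['ee_rot'],state()['time_s'])
f=tabs(k=2);save(f,'w2')
E
```

```text
[ 400.55123253 -337.97381172  150.79640676] [ 1.79973691e+02 -2.59269514e-02 -1.85374386e-02] 2.5
white 0.61 [225. 116.] [ 473. -307.   15.] 237 [207. 209. 207.] top 18.1
yellow 0.81 [274.  53.] [ 533. -357.   15.] 288 [202. 196.  56.] top 18.0
red 0.69 [284. 106.] [ 483. -368.   15.] 248 [205.  65.  59.] top 18.2
green 0.78 [289. 159.] [ 427. -375.   15.] 216 [ 62. 155.  83.] top 18.2
blue 0.48 [241. 169.] [ 416. -323.   15.] 239 [ 62. 107. 186.] top 18.1
black 0.59 [225.  55.] [ 530. -308.   15.] 282 [58. 58. 58.] top 18.1
black 0.56 [19. 34.] [ 549. -110.   15.] 2475 [65. 69. 71.] top 13.1
```

View pics/w2.png

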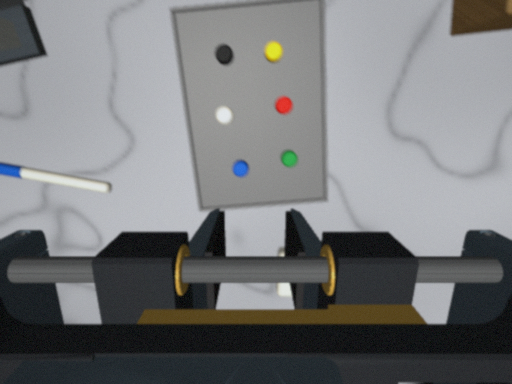

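White tablet is at pixel (224,115) and all the colours agree with the networks, with tops measured at 18 mm. I'll pick white at (473,-307).

>>> {"name": "move_arm", "arguments": {
  "plan": [
    {"x": 36,"y": -15,"z": 30,"rx": 0,"ry": 0,"rz": 0},
    {"x": 36,"y": -16,"z": 30,"rx": 0,"ry": 0,"rz": 0},
    {"x": 0,"y": 0,"z": 35,"rx": 0,"ry": 0,"rz": 0},
    {"x": 0,"y": 0,"z": 30,"rx": 0,"ry": 0,"rz": 0},
    {"x": 0,"y": 0,"z": 20,"rx": 0,"ry": 0,"rz": 0},
    {"x": 0,"y": 0,"z": 0,"rx": 0,"ry": 0,"rz": 0}
  ]
}}

```text
time_s: 3.45
ee_pos: [471.2, -309.5, 5.7]
ee_rot: [180.0, 0.0, -0.1]
force: [0.5, 0.4, 0.4]
gripper_width: 38.5
gripper_force: 0.0
```

>>> {"name": "move_arm", "arguments": {
  "plan": [
    {"x": 0,"y": 0,"z": 0,"rx": 0,"ry": 0,"rz": 0},
    {"x": 0,"y": 0,"z": 0,"rx": 0,"ry": 0,"rz": 0},
    {"x": 0,"y": 0,"z": 0,"rx": 0,"ry": 0,"rz": 0},
    {"x": 0,"y": 0,"z": 0,"rx": 0,"ry": 0,"rz": 0},
    {"x": 0,"y": 0,"z": -20,"rx": 0,"ry": 0,"rz": 0},
    {"x": 0,"y": 0,"z": -40,"rx": 0,"ry": 0,"rz": 0},
    {"x": 0,"y": 0,"z": -40,"rx": 0,"ry": 0,"rz": 0},
    {"x": 0,"y": 0,"z": -45,"rx": 0,"ry": 0,"rz": 0}
  ],
  "grip": 0.05,
  "squeeze": 15
}}

```text
time_s: 4.25
ee_pos: [470.9, -307.7, 151.9]
ee_rot: [-179.9, 0.1, -0.0]
force: [0.8, -0.6, -0.9]
gripper_width: 17.2
gripper_force: 15.0
```

>>> {"name": "move_arm", "arguments": {
  "plan": [
    {"x": 1,"y": -35,"z": -6,"rx": 0,"ry": 0,"rz": 0},
    {"x": 1,"y": -35,"z": -6,"rx": 0,"ry": 0,"rz": 0},
    {"x": 1,"y": -35,"z": -6,"rx": 0,"ry": 0,"rz": 0},
    {"x": 1,"y": -35,"z": -6,"rx": 0,"ry": 0,"rz": 0},
    {"x": 1,"y": -35,"z": -6,"rx": 0,"ry": 0,"rz": 0},
    {"x": 1,"y": -35,"z": -6,"rx": 0,"ry": 0,"rz": 0},
    {"x": 1,"y": -35,"z": -6,"rx": 0,"ry": 0,"rz": 0},
    {"x": 1,"y": -35,"z": -6,"rx": 0,"ry": 0,"rz": 0},
    {"x": 0,"y": 0,"z": 0,"rx": 0,"ry": 0,"rz": 0}
  ]
}}

```text
time_s: 5.15
ee_pos: [479.8, -25.0, 199.9]
ee_rot: [-179.9, -0.1, 0.2]
force: [0.1, -1.0, -0.3]
gripper_width: 17.2
gripper_force: 15.0
```

Run:
```python
from h import *
print(state()['ee_pos'],state()['gripper_width'])
f=grab_frame('wrist');save(f,'w3');np.savez('w3.npz',**f);c=cloud(f)
for n in ['mouth_'+c for c in 'white yellow red green blue black'.split()]+['clip_slot']:
    for d in landmark_of('wrist',n)[:2]:
        u,v=d['point']; print(n,round(d['p'],2),np.round(d['point']),np.round(world(f,u,v,62 if n[0]=='m' else 12),1))
```

```text
[479.82383695 -24.99604406 199.88738465] 17.20805268194007
mouth_white 0.58 [190.  89.] [577.9  42.4  62. ]
mouth_white 0.41 [489. 180.] [ 484.9 -284.7   62. ]
mouth_yellow 0.63 [245.  78.] [588.8 -14.   62. ]
mouth_yellow 0.32 [256. 131.] [536.5 -25.4  62. ]
mouth_red 0.66 [256. 234.] [418.4 -26.1  62. ]
mouth_green 0.92 [170.  24.] [637.7  58.8  62. ]
mouth_blue 0.75 [232.   9.] [650.3  -1.7  62. ]
mouth_blue 0.55 [314. 224.] [430.4 -92.7  62. ]
clip_slot 0.75 [256. 130.] [534.3 -25.9  12. ]
clip_slot 0.36 [257. 236.] [393.5 -27.4  12. ]
```

View pics/w3.png

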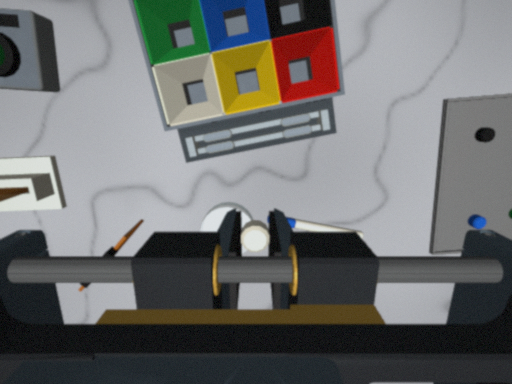

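White tablet is held at (256,238). The feeder is at the top: white mouth (190,88), yellow (245,78), and the slot between (187,145) and (333,112). I'll fit the feeder's pose.

```bash
cat > fit.py <<'E'
from h import *
from scipy.optimize import least_squares
def fit(f):
    c=cloud(f).reshape(-1,3)
    ok=(f['z_map'].ravel()>0)&(np.hypot(c[:,0]-610,c[:,1]+10)<140)
    r=c[ok&(c[:,2]>57)&(c[:,2]<68)]
    gx=np.array([28,88,148.]);gy=np.array([-90,-30,30,90.])
    def loc(p,q):
        a=p[2];d=q[:,:2]-p[:2];return np.c_[d@[np.cos(a),np.sin(a)],d@[-np.sin(a),np.cos(a)]]
    def res(p):
        l=loc(p,r);return np.minimum(np.abs(l[:,:1]-gx).min(1),np.abs(l[:,1:]-gy).min(1))
    s=least_squares(res,[532,-25,0.19],loss='soft_l1',f_scale=2)
    print('feeder',s.x.round(3),np.degrees(s.x[2]).round(2),'n',len(r),'med',np.median(res(s.x)).round(2),'rim z',np.percentile(r[:,2],90).round(1))
    p=s.x; l=loc(p,c)
    cs,sn=np.cos(p[2]),np.sin(p[2])
    for n,(i,j) in dict(white=(0,1),yellow=(0,0),red=(0,-1),green=(1,1),blue=(1,0),black=(1,-1)).items():
        a,b=58+60*i,60*j; m=ok&(np.hypot(l[:,0]-a,l[:,1]-b)<18)&(c[:,2]<12)
        print(n,np.round([p[0]+cs*a-sn*b,p[1]+sn*a+cs*b],1),'floor pts offset',(l[m].mean(0)-[a,b]).round(1) if m.any() else None)
    # jaws/rails
    for b in (45,-45,0):
        m=ok&(np.abs(l[:,1]-b)<8)&(np.abs(l[:,0])<14)
        o=np.argsort(l[m][:,0]); print('slot y',b,np.c_[l[m][o,0],c[m][o,2]].round(0).tolist()[::3])
    return p
if __name__=='__main__':
    d=np.load('w3.npz');f={k:d[k] for k in d}; fit(f)
E
python3 fit.py
```

```text
feeder [ 5.3198e+02 -2.6371e+01  2.0200e-01] 11.59 n 6898 med 2.0 rim z 62.5
white [576.7  44.1] floor pts offset [2.3 2.6]
yellow [588.8 -14.7] floor pts offset [2.2 0. ]
red [600.9 -73.5] floor pts offset [ 2.1 -2.3]
green [635.5  56.1] floor pts offset [5.  2.4]
blue [647.6  -2.7] floor pts offset [ 4.8 -0.2]
black [659.6 -61.4] floor pts offset [ 4.6 -2.5]
slot y 45 [[-14.0, 12.0], [-14.0, 296.0], [-14.0, 296.0], [-14.0, 301.0], [-14.0, 297.0], [-14.0, 297.0], [-14.0, 296.0], [-14.0, 302.0], [-14.0, 295.0], [-14.0, 296.0], [-14.0, 296.0], [-14.0, 296.0], [-14.0, 297.0], [-14.0, 296.0], [-14.0, 296.0], [-14.0, 295.0], [-14.0, 297.0], [-14.0, 297.0], [-14.0, 296.0], [-14.0, 296.0], [-14.0, 297.0], [-14.0, 296.0], [-14.0, 296.0], [-14.0, 13.0], [-14.0, 295.0], [-13.0, 295.0], [-13.0, 295.0], [-13.0, 296.0], [-13.0, 302.0], [-13.0, 296.0], [-13.0, 297.0], [-13.0, 302.0], [-13.0, 297.0], [-13.0, 296.0], [-13.0, 296.0], [-13.0, 303.0], [-13.0, 303.0], [-13.0, 294.0], [-13.0, 296.0], [-13.0, 296.0], [-13.0, 301.0], [-13.0, 297.0], [-13.0, 296.0], [-13.0, 295.0], [-13.0, 296.0], [-13.0, 
[... 8142 characters left out ...]
.0], [0.0, 12.0], [0.0, 12.0], [1.0, 13.0], [1.0, 12.0], [1.0, 11.0], [2.0, 12.0], [2.0, 11.0], [2.0, 11.0], [3.0, 13.0], [3.0, 12.0], [3.0, 13.0], [3.0, 12.0], [4.0, 11.0], [4.0, 12.0], [4.0, 11.0], [4.0, 12.0], [6.0, 29.0], [6.0, 28.0], [6.0, 28.0], [6.0, 27.0], [7.0, 29.0], [7.0, 28.0], [7.0, 28.0], [7.0, 27.0], [8.0, 27.0], [8.0, 28.0], [8.0, 28.0], [8.0, 27.0], [8.0, 27.0], [9.0, 28.0], [9.0, 28.0], [9.0, 28.0], [10.0, 28.0], [10.0, 28.0], [10.0, 28.0], [10.0, 28.0], [11.0, 28.0], [11.0, 28.0], [11.0, 28.0], [11.0, 21.0], [11.0, 20.0], [11.0, 22.0], [12.0, 12.0], [12.0, 11.0], [12.0, 14.0], [12.0, 13.0], [13.0, 10.0], [13.0, 12.0], [13.0, 14.0], [14.0, 13.0], [14.0, 12.0], [14.0, 11.0]]
```

>>> {"name": "move_arm", "arguments": {
  "plan": [
    {"x": 33,"y": -23,"z": 15,"rx": 0,"ry": 0,"rz": 0},
    {"x": 33,"y": -23,"z": 15,"rx": 0,"ry": 0,"rz": 0},
    {"x": 32,"y": -23,"z": 15,"rx": 0,"ry": 0,"rz": 0},
    {"x": 0,"y": 0,"z": 35,"rx": 0,"ry": 0,"rz": 0},
    {"x": 0,"y": 0,"z": 35,"rx": 0,"ry": 0,"rz": 0},
    {"x": 0,"y": 0,"z": 19,"rx": 0,"ry": 0,"rz": 0},
    {"x": 0,"y": 0,"z": 0,"rx": 0,"ry": 0,"rz": 0},
    {"x": 0,"y": 0,"z": 0,"rx": 0,"ry": 0,"rz": 0},
    {"x": 0,"y": 0,"z": 0,"rx": 0,"ry": 0,"rz": 0}
  ]
}}

```text
time_s: 6.45
ee_pos: [578.9, 40.5, 66.5]
ee_rot: [-180.0, -0.2, -0.0]
force: [-0.3, -0.6, -0.6]
gripper_width: 16.8
gripper_force: 15.0
```

>>> {"name": "move_arm", "arguments": {
  "plan": [
    {"x": 0,"y": 0,"z": 0,"rx": 0,"ry": 0,"rz": 0},
    {"x": 0,"y": 0,"z": 0,"rx": 0,"ry": 0,"rz": 0},
    {"x": 0,"y": 0,"z": 0,"rx": 0,"ry": 0,"rz": 0},
    {"x": 0,"y": 0,"z": 0,"rx": 0,"ry": 0,"rz": 0},
    {"x": 0,"y": 0,"z": -40,"rx": 0,"ry": 0,"rz": 0},
    {"x": -20,"y": 0,"z": -40,"rx": 0,"ry": 0,"rz": 0},
    {"x": -40,"y": 0,"z": -10,"rx": 0,"ry": 0,"rz": 0},
    {"x": -40,"y": 0,"z": 0,"rx": 0,"ry": 0,"rz": 0}
  ],
  "grip": 0.42
}}

```text
time_s: 7.25
ee_pos: [478.3, 40.9, 157.1]
ee_rot: [-180.0, -0.3, -0.0]
force: [-0.7, 0.5, -0.3]
gripper_width: 38.2
gripper_force: 0.0
```

```bash
cat >> h.py <<'E'
def wells():
    f=tabs(names=[]); c=cloud(f); cs,sn=np.cos(.202),np.sin(.202)
    out=[]
    for n,(i,j) in dict(white=(0,1),yellow=(0,0),red=(0,-1),green=(1,1),blue=(1,0),black=(1,-1)).items():
        a,b=58+60*i,60*j; x,y=532.9+cs*a-sn*b,-26.2+sn*a+cs*b
        m=(np.hypot(c[...,0]-x,c[...,1]-y)<8)&(f['z_map']>0); out.append((n,m.sum(),np.median(c[m][:,2]).round(1) if m.any() else None,f['img'][m].mean(0).round() if m.any() else None))
    print(*out,sep='\n'); return f
E
python3 - <<'E'
from h import *
print(state()['ee_pos']); wells()
E
```

```text
[478.30999182  40.94140409 157.13831871]
('white', np.int64(208), np.float64(19.6), array([213., 216., 215.]))
('yellow', np.int64(190), np.float64(6.0), array([121., 130., 138.]))
('red', np.int64(138), np.float64(6.1), array([118., 124., 133.]))
('green', np.int64(200), np.float64(5.9), array([121., 130., 140.]))
('blue', np.int64(208), np.float64(6.1), array([117., 126., 135.]))
('black', np.int64(77), np.float64(6.3), array([112., 121., 129.]))
```

Run:
```python
from h import *
tabs('top')
```

```text
blue 0.55 [284. 160.] [645. -32.  15.] 1911 [69. 71. 75.] top 57.4
black 0.22 [391. 214.] [ 471. -334.   15.] 3567 [109. 107. 108.] top 5.5
```

```bash
cat >> h.py <<'E'
def topt(cam='top',box=(370,590,-430,-250),hi=24):
    f=grab_frame(cam);c=cloud(f); m=((f['z_map']>0)&(c[...,2]>10)&(c[...,2]<hi)&(c[...,0]>box[0])&(c[...,0]<box[1])&(c[...,1]>box[2])&(c[...,1]<box[3])).astype(np.uint8)
    n,L,S,C=cv2.connectedComponentsWithStats(m,connectivity=4)
    for i in range(1,n):
        if S[i,4]>9: print(S[i,4],np.round(world(f,*C[i],16),1),f['img'][L==i].mean(0).round(),'zmax',np.percentile(c[L==i][:,2],90).round(1))
    return f
E
python3 - <<'E'
from h import *
topt()
E
```

```text
34 [ 531.7 -354.6   16. ] [154. 144.  65.] zmax 19.2
35 [ 529. -306.   16.] [53. 53. 53.] zmax 19.7
33 [ 481.7 -366.6   16. ] [150.  55.  53.] zmax 20.0
32 [ 426.2 -374.    16. ] [ 59. 110.  69.] zmax 20.9
38 [ 414.3 -321.    16. ] [ 58.  81. 134.] zmax 19.9
```

>>> {"name": "move_arm", "arguments": {
  "plan": [
    {"x": 6,"y": 40,"z": 0,"rx": 0,"ry": 0,"rz": 0},
    {"x": 6,"y": 40,"z": 0,"rx": 0,"ry": 0,"rz": 0},
    {"x": 6,"y": 40,"z": 0,"rx": 0,"ry": 0,"rz": 0},
    {"x": 6,"y": 40,"z": 0,"rx": 0,"ry": 0,"rz": 0},
    {"x": 5,"y": 40,"z": 0,"rx": 0,"ry": 0,"rz": 0},
    {"x": 5,"y": 40,"z": 0,"rx": 0,"ry": 0,"rz": 0},
    {"x": 5,"y": 40,"z": 0,"rx": 0,"ry": 0,"rz": 0},
    {"x": 5,"y": 40,"z": 10,"rx": 0,"ry": 0,"rz": 0},
    {"x": 5,"y": 40,"z": 20,"rx": 0,"ry": 0,"rz": 0},
    {"x": 5,"y": 37,"z": 20,"rx": 0,"ry": 0,"rz": 0}
  ]
}}

```text
time_s: 8.7
ee_pos: [532.3, -358.7, 104.0]
ee_rot: [180.0, -0.0, -0.0]
force: [-0.4, 1.0, -0.8]
gripper_width: 38.8
gripper_force: 0.0
```

>>> {"name": "move_arm", "arguments": {
  "plan": [
    {"x": 0,"y": -2,"z": 35,"rx": 0,"ry": 0,"rz": 0},
    {"x": 0,"y": 0,"z": 35,"rx": 0,"ry": 0,"rz": 0},
    {"x": 0,"y": 0,"z": 20,"rx": 0,"ry": 0,"rz": 0},
    {"x": 0,"y": 0,"z": 10,"rx": 0,"ry": 0,"rz": 0},
    {"x": 0,"y": 0,"z": 0,"rx": 0,"ry": 0,"rz": 0}
  ]
}}

```text
time_s: 9.2
ee_pos: [531.8, -354.5, 5.0]
ee_rot: [-180.0, 0.0, -0.0]
force: [1.0, 0.2, 0.7]
gripper_width: 38.5
gripper_force: 0.0
```

>>> {"name": "move_arm", "arguments": {
  "plan": [
    {"x": 0,"y": 0,"z": 0,"rx": 0,"ry": 0,"rz": 0},
    {"x": 0,"y": 0,"z": 0,"rx": 0,"ry": 0,"rz": 0},
    {"x": 0,"y": 0,"z": 0,"rx": 0,"ry": 0,"rz": 0},
    {"x": 0,"y": 0,"z": 0,"rx": 0,"ry": 0,"rz": 0},
    {"x": 0,"y": 0,"z": -20,"rx": 0,"ry": 0,"rz": 0},
    {"x": 0,"y": 0,"z": -40,"rx": 0,"ry": 0,"rz": 0},
    {"x": 0,"y": 0,"z": -40,"rx": 0,"ry": 0,"rz": 0},
    {"x": 0,"y": 0,"z": -40,"rx": 0,"ry": 0,"rz": 0},
    {"x": 0,"y": 0,"z": 0,"rx": 0,"ry": 0,"rz": 0}
  ],
  "grip": 0.05
}}

```text
time_s: 10.1
ee_pos: [534.7, -356.3, 151.7]
ee_rot: [179.6, -0.6, -0.0]
force: [1.0, -0.7, 0.4]
gripper_width: 17.1
gripper_force: 15.0
```

>>> {"name": "move_arm", "arguments": {
  "plan": [
    {"x": 6,"y": -38,"z": 0,"rx": 0,"ry": 0,"rz": 0},
    {"x": 6,"y": -38,"z": 0,"rx": 0,"ry": 0,"rz": 0},
    {"x": 6,"y": -38,"z": 0,"rx": 0,"ry": 0,"rz": 0},
    {"x": 6,"y": -38,"z": 0,"rx": 0,"ry": 0,"rz": 0},
    {"x": 6,"y": -38,"z": 0,"rx": 0,"ry": 0,"rz": 0},
    {"x": 6,"y": -38,"z": 0,"rx": 0,"ry": 0,"rz": 0},
    {"x": 6,"y": -38,"z": 0,"rx": 0,"ry": 0,"rz": 0},
    {"x": 7,"y": -38,"z": 0,"rx": 0,"ry": 0,"rz": 0},
    {"x": 7,"y": -37,"z": 0,"rx": 0,"ry": 0,"rz": 0},
    {"x": 0,"y": 0,"z": 10,"rx": 0,"ry": 0,"rz": 0}
  ]
}}

```text
time_s: 11.1
ee_pos: [588.8, -9.1, 135.3]
ee_rot: [-179.9, -0.1, 0.2]
force: [-0.1, -0.0, 0.1]
gripper_width: 17.1
gripper_force: 15.0
```

>>> {"name": "move_arm", "arguments": {
  "plan": [
    {"x": 0,"y": 0,"z": 30,"rx": 0,"ry": 0,"rz": 0},
    {"x": 0,"y": 0,"z": 30,"rx": 0,"ry": 0,"rz": 0},
    {"x": 0,"y": 0,"z": 9,"rx": 0,"ry": 0,"rz": 0},
    {"x": 0,"y": 0,"z": 0,"rx": 0,"ry": 0,"rz": 0},
    {"x": 0,"y": 0,"z": 0,"rx": 0,"ry": 0,"rz": 0},
    {"x": 0,"y": 0,"z": 0,"rx": 0,"ry": 0,"rz": 0}
  ]
}}

```text
time_s: 11.7
ee_pos: [588.7, -13.6, 67.4]
ee_rot: [180.0, -0.2, -0.0]
force: [0.6, 0.2, -0.0]
gripper_width: 17.2
gripper_force: 15.0
```

>>> {"name": "move_arm", "arguments": {
  "plan": [
    {"x": 0,"y": 0,"z": 0,"rx": 0,"ry": 0,"rz": 0},
    {"x": 0,"y": 0,"z": 0,"rx": 0,"ry": 0,"rz": 0},
    {"x": 0,"y": 0,"z": 0,"rx": 0,"ry": 0,"rz": 0},
    {"x": 0,"y": 0,"z": 0,"rx": 0,"ry": 0,"rz": 0},
    {"x": 0,"y": 0,"z": -40,"rx": 0,"ry": 0,"rz": 0},
    {"x": -20,"y": 0,"z": -40,"rx": 0,"ry": 0,"rz": 0},
    {"x": -40,"y": 0,"z": -10,"rx": 0,"ry": 0,"rz": 0},
    {"x": -40,"y": 0,"z": 0,"rx": 0,"ry": 0,"rz": 0},
    {"x": 0,"y": 0,"z": 0,"rx": 0,"ry": 0,"rz": 0}
  ],
  "grip": 0.42
}}

```text
time_s: 12.6
ee_pos: [482.0, -13.0, 156.0]
ee_rot: [-180.0, 0.3, -0.0]
force: [0.3, 0.3, 0.1]
gripper_width: 38.2
gripper_force: 0.0
```

Run:
```python
from h import *
wells();topt(); print(state()['ee_pos'])
```

```text
('white', np.int64(188), np.float64(19.8), array([218., 221., 220.]))
('yellow', np.int64(206), np.float64(19.7), array([220., 218.,  48.]))
('red', np.int64(194), np.float64(5.9), array([121., 127., 136.]))
('green', np.int64(195), np.float64(5.8), array([119., 131., 138.]))
('blue', np.int64(205), np.float64(5.9), array([117., 126., 137.]))
('black', np.int64(138), np.float64(5.9), array([110., 119., 127.]))
33 [ 529.4 -306.5   16. ] [51. 51. 51.] zmax 20.9
32 [ 481.4 -367.    16. ] [152.  53.  52.] zmax 20.3
31 [ 426. -374.   16.] [ 58. 110.  68.] zmax 19.6
35 [ 414.6 -321.4   16. ] [ 54.  80. 138.] zmax 19.4
[487.47074811 -13.1493434  156.4649748 ]
```

>>> {"name": "move_arm", "arguments": {
  "plan": [
    {"x": -1,"y": 39,"z": 0,"rx": 0,"ry": 0,"rz": 0},
    {"x": -1,"y": 39,"z": 0,"rx": 0,"ry": 0,"rz": 0},
    {"x": -1,"y": 39,"z": 0,"rx": 0,"ry": 0,"rz": 0},
    {"x": -1,"y": 39,"z": 0,"rx": 0,"ry": 0,"rz": 0},
    {"x": -1,"y": 39,"z": 0,"rx": 0,"ry": 0,"rz": 0},
    {"x": -1,"y": 40,"z": 0,"rx": 0,"ry": 0,"rz": 0},
    {"x": 0,"y": 40,"z": 0,"rx": 0,"ry": 0,"rz": 0},
    {"x": 0,"y": 40,"z": 10,"rx": 0,"ry": 0,"rz": 0},
    {"x": 0,"y": 39,"z": 20,"rx": 0,"ry": 0,"rz": 0},
    {"x": 0,"y": 0,"z": 20,"rx": 0,"ry": 0,"rz": 0}
  ]
}}

```text
time_s: 13.7
ee_pos: [483.2, -373.2, 105.0]
ee_rot: [179.8, -0.2, -0.2]
force: [-1.5, 0.9, -0.4]
gripper_width: 38.1
gripper_force: 0.0
```

>>> {"name": "move_arm", "arguments": {
  "plan": [
    {"x": 0,"y": 0,"z": 35,"rx": 0,"ry": 0,"rz": 0},
    {"x": 0,"y": 0,"z": 35,"rx": 0,"ry": 0,"rz": 0},
    {"x": 0,"y": 0,"z": 20,"rx": 0,"ry": 0,"rz": 0},
    {"x": 0,"y": 0,"z": 11,"rx": 0,"ry": 0,"rz": 0},
    {"x": 0,"y": 0,"z": 0,"rx": 0,"ry": 0,"rz": 0},
    {"x": 0,"y": 0,"z": 0,"rx": 0,"ry": 0,"rz": 0}
  ]
}}

```text
time_s: 14.3
ee_pos: [482.9, -368.1, 5.2]
ee_rot: [179.9, -0.1, -0.0]
force: [0.9, 0.5, -0.2]
gripper_width: 38.4
gripper_force: 0.0
```

>>> {"name": "move_arm", "arguments": {
  "plan": [
    {"x": 0,"y": 0,"z": 0,"rx": 0,"ry": 0,"rz": 0},
    {"x": 0,"y": 0,"z": 0,"rx": 0,"ry": 0,"rz": 0},
    {"x": 0,"y": 0,"z": 0,"rx": 0,"ry": 0,"rz": 0},
    {"x": 0,"y": 0,"z": 0,"rx": 0,"ry": 0,"rz": 0},
    {"x": 0,"y": 0,"z": -20,"rx": 0,"ry": 0,"rz": 0},
    {"x": 0,"y": 0,"z": -40,"rx": 0,"ry": 0,"rz": 0},
    {"x": 0,"y": 0,"z": -40,"rx": 0,"ry": 0,"rz": 0},
    {"x": 0,"y": 0,"z": -40,"rx": 0,"ry": 0,"rz": 0},
    {"x": 0,"y": 0,"z": 0,"rx": 0,"ry": 0,"rz": 0},
    {"x": 0,"y": 0,"z": 0,"rx": 0,"ry": 0,"rz": 0}
  ],
  "grip": 0.05
}}

```text
time_s: 15.3
ee_pos: [481.7, -367.3, 145.9]
ee_rot: [179.9, -0.1, -0.0]
force: [-0.5, -0.8, -0.6]
gripper_width: 17.0
gripper_force: 15.0
```

>>> {"name": "move_arm", "arguments": {
  "plan": [
    {"x": 15,"y": -37,"z": 0,"rx": 0,"ry": 0,"rz": 0},
    {"x": 15,"y": -37,"z": 0,"rx": 0,"ry": 0,"rz": 0},
    {"x": 15,"y": -37,"z": 0,"rx": 0,"ry": 0,"rz": 0},
    {"x": 15,"y": -37,"z": 0,"rx": 0,"ry": 0,"rz": 0},
    {"x": 15,"y": -37,"z": 0,"rx": 0,"ry": 0,"rz": 0},
    {"x": 15,"y": -37,"z": 0,"rx": 0,"ry": 0,"rz": 0},
    {"x": 15,"y": -37,"z": 0,"rx": 0,"ry": 0,"rz": 0},
    {"x": 15,"y": -36,"z": 0,"rx": 0,"ry": 0,"rz": 0},
    {"x": 0,"y": 0,"z": 5,"rx": 0,"ry": 0,"rz": 0},
    {"x": 0,"y": 0,"z": 15,"rx": 0,"ry": 0,"rz": 0}
  ]
}}

```text
time_s: 16.3
ee_pos: [601.7, -71.3, 123.9]
ee_rot: [180.0, 0.0, 0.1]
force: [0.3, -0.6, 0.1]
gripper_width: 17.3
gripper_force: 15.0
```

>>> {"name": "move_arm", "arguments": {
  "plan": [
    {"x": 0,"y": 0,"z": 30,"rx": 0,"ry": 0,"rz": 0},
    {"x": 0,"y": 0,"z": 20,"rx": 0,"ry": 0,"rz": 0},
    {"x": 0,"y": 0,"z": 10,"rx": 0,"ry": 0,"rz": 0},
    {"x": 0,"y": 0,"z": 0,"rx": 0,"ry": 0,"rz": 0},
    {"x": 0,"y": 0,"z": 0,"rx": 0,"ry": 0,"rz": 0},
    {"x": 0,"y": 0,"z": 0,"rx": 0,"ry": 0,"rz": 0}
  ]
}}

```text
time_s: 16.9
ee_pos: [602.3, -72.5, 66.0]
ee_rot: [180.0, -0.1, -0.0]
force: [0.2, 1.2, -0.1]
gripper_width: 17.3
gripper_force: 15.0
```

>>> {"name": "move_arm", "arguments": {
  "plan": [
    {"x": 0,"y": 0,"z": 0,"rx": 0,"ry": 0,"rz": 0},
    {"x": 0,"y": 0,"z": 0,"rx": 0,"ry": 0,"rz": 0},
    {"x": 0,"y": 0,"z": 0,"rx": 0,"ry": 0,"rz": 0},
    {"x": 0,"y": 0,"z": 0,"rx": 0,"ry": 0,"rz": 0},
    {"x": 0,"y": 0,"z": -40,"rx": 0,"ry": 0,"rz": 0},
    {"x": -20,"y": 0,"z": -40,"rx": 0,"ry": 0,"rz": 0},
    {"x": -40,"y": 0,"z": -10,"rx": 0,"ry": 0,"rz": 0},
    {"x": -40,"y": 0,"z": 0,"rx": 0,"ry": 0,"rz": 0},
    {"x": 0,"y": 0,"z": 0,"rx": 0,"ry": 0,"rz": 0},
    {"x": 0,"y": 0,"z": 0,"rx": 0,"ry": 0,"rz": 0}
  ],
  "grip": 0.42
}}

```text
time_s: 17.9
ee_pos: [501.4, -72.2, 155.5]
ee_rot: [180.0, -0.1, -0.0]
force: [0.7, -0.0, -0.1]
gripper_width: 38.3
gripper_force: 0.0
```

Run:
```python
from h import *
wells();topt(); print(state()['ee_pos'])
```

```text
('white', np.int64(172), np.float64(19.8), array([226., 229., 228.]))
('yellow', np.int64(223), np.float64(19.6), array([216., 211.,  49.]))
('red', np.int64(212), np.float64(19.6), array([209.,  68.,  62.]))
('green', np.int64(141), np.float64(6.0), array([124., 136., 143.]))
('blue', np.int64(202), np.float64(6.0), array([124., 134., 144.]))
('black', np.int64(209), np.float64(5.9), array([122., 132., 141.]))
33 [ 529.4 -306.5   16. ] [49. 50. 49.] zmax 19.5
34 [ 426.1 -373.9   16. ] [ 59. 112.  70.] zmax 19.7
36 [ 414.6 -321.1   16. ] [ 54.  80. 138.] zmax 19.0
[502.90047076 -72.28884997 155.23170763]
```

>>> {"name": "move_arm", "arguments": {
  "plan": [
    {"x": -9,"y": 38,"z": 0,"rx": 0,"ry": 0,"rz": 0},
    {"x": -9,"y": 38,"z": 0,"rx": 0,"ry": 0,"rz": 0},
    {"x": -9,"y": 38,"z": 0,"rx": 0,"ry": 0,"rz": 0},
    {"x": -9,"y": 38,"z": 0,"rx": 0,"ry": 0,"rz": 0},
    {"x": -9,"y": 38,"z": 0,"rx": 0,"ry": 0,"rz": 0},
    {"x": -10,"y": 38,"z": 0,"rx": 0,"ry": 0,"rz": 0},
    {"x": -10,"y": 38,"z": 0,"rx": 0,"ry": 0,"rz": 0},
    {"x": -10,"y": 36,"z": 10,"rx": 0,"ry": 0,"rz": 0},
    {"x": 0,"y": 0,"z": 20,"rx": 0,"ry": 0,"rz": 0},
    {"x": 0,"y": 0,"z": 20,"rx": 0,"ry": 0,"rz": 0}
  ]
}}

```text
time_s: 19.0
ee_pos: [427.4, -376.4, 103.9]
ee_rot: [180.0, -0.1, -0.1]
force: [-0.9, -0.1, -0.2]
gripper_width: 38.2
gripper_force: 0.0
```

>>> {"name": "move_arm", "arguments": {
  "plan": [
    {"x": 0,"y": 0,"z": 35,"rx": 0,"ry": 0,"rz": 0},
    {"x": 0,"y": 0,"z": 35,"rx": 0,"ry": 0,"rz": 0},
    {"x": 0,"y": 0,"z": 20,"rx": 0,"ry": 0,"rz": 0},
    {"x": 0,"y": 0,"z": 10,"rx": 0,"ry": 0,"rz": 0},
    {"x": 0,"y": 0,"z": 0,"rx": 0,"ry": 0,"rz": 0},
    {"x": 0,"y": 0,"z": 0,"rx": 0,"ry": 0,"rz": 0}
  ]
}}

```text
time_s: 19.6
ee_pos: [427.8, -375.1, 5.1]
ee_rot: [179.9, -0.1, -0.0]
force: [0.5, -0.2, -0.0]
gripper_width: 38.2
gripper_force: 0.0
```

>>> {"name": "move_arm", "arguments": {
  "plan": [
    {"x": 0,"y": 0,"z": 0,"rx": 0,"ry": 0,"rz": 0},
    {"x": 0,"y": 0,"z": 0,"rx": 0,"ry": 0,"rz": 0},
    {"x": 0,"y": 0,"z": 0,"rx": 0,"ry": 0,"rz": 0},
    {"x": 0,"y": 0,"z": 0,"rx": 0,"ry": 0,"rz": 0},
    {"x": 0,"y": 0,"z": -20,"rx": 0,"ry": 0,"rz": 0},
    {"x": 0,"y": 0,"z": -40,"rx": 0,"ry": 0,"rz": 0},
    {"x": 0,"y": 0,"z": -40,"rx": 0,"ry": 0,"rz": 0},
    {"x": 0,"y": 0,"z": -40,"rx": 0,"ry": 0,"rz": 0},
    {"x": 0,"y": 0,"z": 0,"rx": 0,"ry": 0,"rz": 0},
    {"x": 0,"y": 0,"z": 0,"rx": 0,"ry": 0,"rz": 0}
  ],
  "grip": 0.05
}}

```text
time_s: 20.6
ee_pos: [426.7, -374.3, 145.8]
ee_rot: [179.9, -0.1, -0.0]
force: [-1.0, -0.3, -1.4]
gripper_width: 16.7
gripper_force: 15.0
```

>>> {"name": "move_arm", "arguments": {
  "plan": [
    {"x": 18,"y": -36,"z": 0,"rx": 0,"ry": 0,"rz": 0},
    {"x": 18,"y": -36,"z": 0,"rx": 0,"ry": 0,"rz": 0},
    {"x": 18,"y": -36,"z": 0,"rx": 0,"ry": 0,"rz": 0},
    {"x": 18,"y": -36,"z": 0,"rx": 0,"ry": 0,"rz": 0},
    {"x": 18,"y": -36,"z": 0,"rx": 0,"ry": 0,"rz": 0},
    {"x": 18,"y": -36,"z": 0,"rx": 0,"ry": 0,"rz": 0},
    {"x": 18,"y": -36,"z": 0,"rx": 0,"ry": 0,"rz": 0},
    {"x": 18,"y": -36,"z": 0,"rx": 0,"ry": 0,"rz": 0},
    {"x": 18,"y": -36,"z": 0,"rx": 0,"ry": 0,"rz": 0},
    {"x": 18,"y": -36,"z": 0,"rx": 0,"ry": 0,"rz": 0}
  ]
}}

```text
time_s: 21.6
ee_pos: [605.8, -12.5, 142.6]
ee_rot: [180.0, 0.2, -0.0]
force: [0.8, -0.7, -0.2]
gripper_width: 17.0
gripper_force: 15.0
```

>>> {"name": "move_arm", "arguments": {
  "plan": [
    {"x": 15,"y": -36,"z": 0,"rx": 0,"ry": 0,"rz": 0},
    {"x": 15,"y": -35,"z": 0,"rx": 0,"ry": 0,"rz": 0},
    {"x": 0,"y": 0,"z": 10,"rx": 0,"ry": 0,"rz": 0},
    {"x": 0,"y": 0,"z": 30,"rx": 0,"ry": 0,"rz": 0},
    {"x": 0,"y": 0,"z": 30,"rx": 0,"ry": 0,"rz": 0},
    {"x": 0,"y": 0,"z": 10,"rx": 0,"ry": 0,"rz": 0},
    {"x": 0,"y": 0,"z": 0,"rx": 0,"ry": 0,"rz": 0},
    {"x": 0,"y": 0,"z": 0,"rx": 0,"ry": 0,"rz": 0}
  ]
}}

```text
time_s: 22.4
ee_pos: [636.9, 56.3, 65.3]
ee_rot: [180.0, -0.0, -0.0]
force: [-0.1, 0.3, -0.0]
gripper_width: 17.0
gripper_force: 15.0
```

>>> {"name": "move_arm", "arguments": {
  "plan": [
    {"x": 0,"y": 0,"z": 0,"rx": 0,"ry": 0,"rz": 0},
    {"x": 0,"y": 0,"z": 0,"rx": 0,"ry": 0,"rz": 0},
    {"x": 0,"y": 0,"z": 0,"rx": 0,"ry": 0,"rz": 0},
    {"x": 0,"y": 0,"z": 0,"rx": 0,"ry": 0,"rz": 0},
    {"x": 0,"y": 0,"z": -40,"rx": 0,"ry": 0,"rz": 0},
    {"x": -20,"y": 20,"z": -40,"rx": 0,"ry": 0,"rz": 0},
    {"x": -40,"y": 20,"z": -10,"rx": 0,"ry": 0,"rz": 0},
    {"x": -40,"y": 20,"z": 0,"rx": 0,"ry": 0,"rz": 0},
    {"x": -40,"y": 0,"z": 0,"rx": 0,"ry": 0,"rz": 0},
    {"x": 0,"y": 0,"z": 0,"rx": 0,"ry": 0,"rz": 0}
  ],
  "grip": 0.42
}}

```text
time_s: 23.4
ee_pos: [490.7, -3.5, 154.9]
ee_rot: [-180.0, 0.3, -0.1]
force: [0.4, -1.0, 0.2]
gripper_width: 38.2
gripper_force: 0.0
```

Run:
```python
from h import *
wells();topt(); print(state()['ee_pos'])
```

```text
('white', np.int64(190), np.float64(19.8), array([219., 222., 221.]))
('yellow', np.int64(198), np.float64(19.7), array([223., 221.,  48.]))
('red', np.int64(208), np.float64(19.7), array([205.,  55.,  50.]))
('green', np.int64(283), np.float64(22.0), array([ 39., 134.,  64.]))
('blue', np.int64(211), np.float64(5.9), array([118., 128., 139.]))
('black', np.int64(210), np.float64(6.0), array([114., 122., 131.]))
32 [ 529.3 -306.5   16. ] [51. 51. 51.] zmax 19.6
33 [ 414.3 -320.6   16. ] [ 55.  80. 135.] zmax 20.4
[496.64810412  -3.23865934 155.72211697]
```

>>> {"name": "move_arm", "arguments": {
  "plan": [
    {"x": -9,"y": 35,"z": 0,"rx": 0,"ry": 0,"rz": 0},
    {"x": -9,"y": 35,"z": 0,"rx": 0,"ry": 0,"rz": 0},
    {"x": -9,"y": 35,"z": 0,"rx": 0,"ry": 0,"rz": 0},
    {"x": -9,"y": 35,"z": 0,"rx": 0,"ry": 0,"rz": 0},
    {"x": -9,"y": 35,"z": 0,"rx": 0,"ry": 0,"rz": 0},
    {"x": -9,"y": 36,"z": 0,"rx": 0,"ry": 0,"rz": 0},
    {"x": -9,"y": 36,"z": 0,"rx": 0,"ry": 0,"rz": 0},
    {"x": -9,"y": 36,"z": 10,"rx": 0,"ry": 0,"rz": 0},
    {"x": -9,"y": 36,"z": 20,"rx": 0,"ry": 0,"rz": 0},
    {"x": 0,"y": 0,"z": 20,"rx": 0,"ry": 0,"rz": 0}
  ]
}}

```text
time_s: 24.5
ee_pos: [417.0, -327.5, 104.7]
ee_rot: [179.8, -0.2, -0.2]
force: [0.5, 0.8, -0.9]
gripper_width: 38.2
gripper_force: 0.0
```

>>> {"name": "move_arm", "arguments": {
  "plan": [
    {"x": 0,"y": 0,"z": 35,"rx": 0,"ry": 0,"rz": 0},
    {"x": 0,"y": 0,"z": 35,"rx": 0,"ry": 0,"rz": 0},
    {"x": 0,"y": 0,"z": 20,"rx": 0,"ry": 0,"rz": 0},
    {"x": 0,"y": 0,"z": 10,"rx": 0,"ry": 0,"rz": 0},
    {"x": 0,"y": 0,"z": 0,"rx": 0,"ry": 0,"rz": 0},
    {"x": 0,"y": 0,"z": 0,"rx": 0,"ry": 0,"rz": 0}
  ]
}}

```text
time_s: 25.1
ee_pos: [417.2, -323.2, 5.4]
ee_rot: [179.9, -0.1, 0.0]
force: [0.7, -0.3, -0.4]
gripper_width: 37.8
gripper_force: 0.0
```

>>> {"name": "move_arm", "arguments": {
  "plan": [
    {"x": 0,"y": 0,"z": 0,"rx": 0,"ry": 0,"rz": 0},
    {"x": 0,"y": 0,"z": 0,"rx": 0,"ry": 0,"rz": 0},
    {"x": 0,"y": 0,"z": 0,"rx": 0,"ry": 0,"rz": 0},
    {"x": 0,"y": 0,"z": 0,"rx": 0,"ry": 0,"rz": 0},
    {"x": 0,"y": 0,"z": -20,"rx": 0,"ry": 0,"rz": 0},
    {"x": 0,"y": 0,"z": -40,"rx": 0,"ry": 0,"rz": 0},
    {"x": 0,"y": 0,"z": -40,"rx": 0,"ry": 0,"rz": 0},
    {"x": 0,"y": 0,"z": -40,"rx": 0,"ry": 0,"rz": 0},
    {"x": 0,"y": 0,"z": 0,"rx": 0,"ry": 0,"rz": 0},
    {"x": 0,"y": 0,"z": 0,"rx": 0,"ry": 0,"rz": 0}
  ],
  "grip": 0.05
}}

```text
time_s: 26.1
ee_pos: [415.7, -322.3, 145.7]
ee_rot: [179.9, -0.1, -0.0]
force: [-1.1, 0.4, -0.2]
gripper_width: 17.3
gripper_force: 15.0
```

>>> {"name": "move_arm", "arguments": {
  "plan": [
    {"x": 23,"y": -32,"z": 0,"rx": 0,"ry": 0,"rz": 0},
    {"x": 23,"y": -32,"z": 0,"rx": 0,"ry": 0,"rz": 0},
    {"x": 23,"y": -32,"z": 0,"rx": 0,"ry": 0,"rz": 0},
    {"x": 23,"y": -32,"z": 0,"rx": 0,"ry": 0,"rz": 0},
    {"x": 23,"y": -32,"z": 0,"rx": 0,"ry": 0,"rz": 0},
    {"x": 23,"y": -32,"z": 0,"rx": 0,"ry": 0,"rz": 0},
    {"x": 23,"y": -32,"z": 0,"rx": 0,"ry": 0,"rz": 0},
    {"x": 23,"y": -32,"z": 0,"rx": 0,"ry": 0,"rz": 0},
    {"x": 24,"y": -32,"z": 0,"rx": 0,"ry": 0,"rz": 0},
    {"x": 24,"y": -32,"z": 0,"rx": 0,"ry": 0,"rz": 0}
  ]
}}

```text
time_s: 27.1
ee_pos: [647.1, -0.7, 142.4]
ee_rot: [180.0, 0.3, -0.0]
force: [-0.5, -0.5, 0.2]
gripper_width: 16.9
gripper_force: 15.0
```

>>> {"name": "move_arm", "arguments": {
  "plan": [
    {"x": 0,"y": 0,"z": 0,"rx": 0,"ry": 0,"rz": 0},
    {"x": 0,"y": 0,"z": 10,"rx": 0,"ry": 0,"rz": 0},
    {"x": 0,"y": 0,"z": 30,"rx": 0,"ry": 0,"rz": 0},
    {"x": 0,"y": 0,"z": 30,"rx": 0,"ry": 0,"rz": 0},
    {"x": 0,"y": 0,"z": 10,"rx": 0,"ry": 0,"rz": 0},
    {"x": 0,"y": 0,"z": 0,"rx": 0,"ry": 0,"rz": 0},
    {"x": 0,"y": 0,"z": 0,"rx": 0,"ry": 0,"rz": 0}
  ]
}}

```text
time_s: 27.8
ee_pos: [647.9, -3.0, 65.5]
ee_rot: [180.0, -0.1, -0.1]
force: [0.4, -0.0, -0.3]
gripper_width: 17.3
gripper_force: 15.0
```

>>> {"name": "move_arm", "arguments": {
  "plan": [
    {"x": 0,"y": 0,"z": 0,"rx": 0,"ry": 0,"rz": 0},
    {"x": 0,"y": 0,"z": 0,"rx": 0,"ry": 0,"rz": 0},
    {"x": 0,"y": 0,"z": 0,"rx": 0,"ry": 0,"rz": 0},
    {"x": 0,"y": 0,"z": 0,"rx": 0,"ry": 0,"rz": 0},
    {"x": 0,"y": 0,"z": -40,"rx": 0,"ry": 0,"rz": 0},
    {"x": -20,"y": 10,"z": -40,"rx": 0,"ry": 0,"rz": 0},
    {"x": -40,"y": 10,"z": -10,"rx": 0,"ry": 0,"rz": 0},
    {"x": -40,"y": 10,"z": 0,"rx": 0,"ry": 0,"rz": 0},
    {"x": -40,"y": 0,"z": 0,"rx": 0,"ry": 0,"rz": 0},
    {"x": 0,"y": 0,"z": 0,"rx": 0,"ry": 0,"rz": 0}
  ],
  "grip": 0.42
}}

```text
time_s: 28.8
ee_pos: [501.7, -32.1, 154.8]
ee_rot: [-180.0, 0.3, -0.0]
force: [1.5, -0.0, 0.5]
gripper_width: 38.4
gripper_force: 0.0
```

Run:
```python
from h import *
wells();topt(); print(state()['ee_pos'])
```

```text
('white', np.int64(175), np.float64(19.8), array([224., 227., 226.]))
('yellow', np.int64(210), np.float64(19.8), array([222., 219.,  53.]))
('red', np.int64(198), np.float64(19.9), array([210.,  61.,  56.]))
('green', np.int64(286), np.float64(21.7), array([ 40., 134.,  65.]))
('blue', np.int64(273), np.float64(19.7), array([ 48., 105., 196.]))
('black', np.int64(220), np.float64(6.0), array([119., 128., 138.]))
33 [ 529.  -306.5   16. ] [50. 50. 50.] zmax 19.8
[507.60017463 -32.17504809 155.6808022 ]
```

>>> {"name": "move_arm", "arguments": {
  "plan": [
    {"x": 3,"y": 34,"z": 0,"rx": 0,"ry": 0,"rz": 0},
    {"x": 3,"y": 34,"z": 0,"rx": 0,"ry": 0,"rz": 0},
    {"x": 3,"y": 34,"z": 0,"rx": 0,"ry": 0,"rz": 0},
    {"x": 3,"y": 34,"z": 0,"rx": 0,"ry": 0,"rz": 0},
    {"x": 3,"y": 34,"z": 0,"rx": 0,"ry": 0,"rz": 0},
    {"x": 3,"y": 35,"z": 0,"rx": 0,"ry": 0,"rz": 0},
    {"x": 2,"y": 35,"z": 0,"rx": 0,"ry": 0,"rz": 0},
    {"x": 2,"y": 35,"z": 10,"rx": 0,"ry": 0,"rz": 0},
    {"x": 0,"y": 0,"z": 20,"rx": 0,"ry": 0,"rz": 0},
    {"x": 0,"y": 0,"z": 20,"rx": 0,"ry": 0,"rz": 0}
  ]
}}

```text
time_s: 29.9
ee_pos: [531.4, -309.4, 104.2]
ee_rot: [179.9, -0.1, -0.1]
force: [-0.5, 0.6, -0.8]
gripper_width: 38.3
gripper_force: 0.0
```

>>> {"name": "move_arm", "arguments": {
  "plan": [
    {"x": 0,"y": 0,"z": 35,"rx": 0,"ry": 0,"rz": 0},
    {"x": 0,"y": 0,"z": 35,"rx": 0,"ry": 0,"rz": 0},
    {"x": 0,"y": 0,"z": 20,"rx": 0,"ry": 0,"rz": 0},
    {"x": 0,"y": 0,"z": 10,"rx": 0,"ry": 0,"rz": 0},
    {"x": 0,"y": 0,"z": 0,"rx": 0,"ry": 0,"rz": 0},
    {"x": 0,"y": 0,"z": 0,"rx": 0,"ry": 0,"rz": 0}
  ]
}}

```text
time_s: 30.5
ee_pos: [531.2, -307.9, 5.3]
ee_rot: [179.9, -0.1, 0.0]
force: [0.1, -1.1, 0.2]
gripper_width: 38.3
gripper_force: 0.0
```

>>> {"name": "move_arm", "arguments": {
  "plan": [
    {"x": 0,"y": 0,"z": 0,"rx": 0,"ry": 0,"rz": 0},
    {"x": 0,"y": 0,"z": 0,"rx": 0,"ry": 0,"rz": 0},
    {"x": 0,"y": 0,"z": 0,"rx": 0,"ry": 0,"rz": 0},
    {"x": 0,"y": 0,"z": 0,"rx": 0,"ry": 0,"rz": 0},
    {"x": 0,"y": 0,"z": -20,"rx": 0,"ry": 0,"rz": 0},
    {"x": 0,"y": 0,"z": -40,"rx": 0,"ry": 0,"rz": 0},
    {"x": 0,"y": 0,"z": -40,"rx": 0,"ry": 0,"rz": 0},
    {"x": 0,"y": 0,"z": -40,"rx": 0,"ry": 0,"rz": 0},
    {"x": 0,"y": 0,"z": 0,"rx": 0,"ry": 0,"rz": 0},
    {"x": 0,"y": 0,"z": 0,"rx": 0,"ry": 0,"rz": 0}
  ],
  "grip": 0.05
}}

```text
time_s: 31.5
ee_pos: [529.7, -307.3, 145.9]
ee_rot: [179.9, -0.1, -0.0]
force: [-0.3, 0.7, -0.6]
gripper_width: 17.2
gripper_force: 15.0
```

>>> {"name": "move_arm", "arguments": {
  "plan": [
    {"x": 19,"y": -35,"z": 0,"rx": 0,"ry": 0,"rz": 0},
    {"x": 19,"y": -35,"z": 0,"rx": 0,"ry": 0,"rz": 0},
    {"x": 19,"y": -35,"z": 0,"rx": 0,"ry": 0,"rz": 0},
    {"x": 19,"y": -35,"z": 0,"rx": 0,"ry": 0,"rz": 0},
    {"x": 18,"y": -35,"z": 0,"rx": 0,"ry": 0,"rz": 0},
    {"x": 18,"y": -35,"z": 0,"rx": 0,"ry": 0,"rz": 0},
    {"x": 18,"y": -36,"z": 0,"rx": 0,"ry": 0,"rz": 0},
    {"x": 0,"y": 0,"z": 0,"rx": 0,"ry": 0,"rz": 0},
    {"x": 0,"y": 0,"z": 20,"rx": 0,"ry": 0,"rz": 0}
  ]
}}

```text
time_s: 32.4
ee_pos: [660.7, -60.1, 125.1]
ee_rot: [180.0, -0.1, 0.1]
force: [0.2, 0.3, 0.2]
gripper_width: 17.1
gripper_force: 15.0
```

>>> {"name": "move_arm", "arguments": {
  "plan": [
    {"x": 0,"y": 0,"z": 30,"rx": 0,"ry": 0,"rz": 0},
    {"x": 0,"y": 0,"z": 20,"rx": 0,"ry": 0,"rz": 0},
    {"x": 0,"y": 0,"z": 10,"rx": 0,"ry": 0,"rz": 0},
    {"x": 0,"y": 0,"z": 0,"rx": 0,"ry": 0,"rz": 0},
    {"x": 0,"y": 0,"z": 0,"rx": 0,"ry": 0,"rz": 0}
  ]
}}

```text
time_s: 32.9
ee_pos: [659.8, -61.6, 65.1]
ee_rot: [180.0, -0.0, -0.0]
force: [0.3, 1.4, 1.1]
gripper_width: 17.2
gripper_force: 15.0
```

>>> {"name": "move_arm", "arguments": {
  "plan": [
    {"x": 0,"y": 0,"z": 0,"rx": 0,"ry": 0,"rz": 0},
    {"x": 0,"y": 0,"z": 0,"rx": 0,"ry": 0,"rz": 0},
    {"x": 0,"y": 0,"z": 0,"rx": 0,"ry": 0,"rz": 0},
    {"x": 0,"y": 0,"z": 0,"rx": 0,"ry": 0,"rz": 0},
    {"x": 0,"y": 0,"z": -40,"rx": 0,"ry": 0,"rz": 0},
    {"x": -20,"y": 0,"z": -40,"rx": 0,"ry": 0,"rz": 0},
    {"x": -40,"y": -10,"z": -20,"rx": 0,"ry": 0,"rz": 0},
    {"x": -40,"y": -10,"z": 0,"rx": 0,"ry": 0,"rz": 0},
    {"x": -40,"y": -10,"z": 0,"rx": 0,"ry": 0,"rz": 0},
    {"x": 0,"y": 0,"z": 0,"rx": 0,"ry": 0,"rz": 0}
  ],
  "grip": 0.42
}}

```text
time_s: 33.9
ee_pos: [513.6, -30.1, 164.9]
ee_rot: [-180.0, 0.3, 0.0]
force: [0.9, -0.2, 0.1]
gripper_width: 38.2
gripper_force: 0.0
```

Run:
```python
from h import *
f=wells(); np.savez('w4.npz',**f); save(f,'w4');print(state()['ee_pos'])
# jaw/rail edges in the current frame
c=cloud(f);p=[532.9,-26.2];a=.202;d=c[...,:2]-p;lx=d@[np.cos(a),np.sin(a)];ly=d@[-np.sin(a),np.cos(a)]
for b in range(-60,61,15):
    r=[]
    for lo,hi in((-13,0),(0,14)):
        m=(np.abs(ly-b)<5)&(lx>lo)&(lx<hi)&(c[...,2]>22)&(c[...,2]<60); r+=[lx[m].min().round(1),lx[m].max().round(1)]if m.any() else [None]
    print(b,r)
g=grab_frame('top');G=cloud(g)
m=(np.abs(G[...,0]-445)<60)&(np.abs(G[...,1]-305)<110)&(g['z_map']>0)&(G[...,2]>85)
q=G[m];print('rib',len(q),q.mean(0).round(1),np.percentile(q[:,2],90).round(1)); u,s,v=np.linalg.svd(q[:,:2]-q[:,:2].mean(0));print(v[0],s/np.sqrt(len(q)))
```

```text
('white', np.int64(155), np.float64(19.9), array([227., 230., 229.]))
('yellow', np.int64(184), np.float64(19.9), array([226., 223.,  53.]))
('red', np.int64(174), np.float64(19.8), array([215.,  61.,  55.]))
('green', np.int64(263), np.float64(21.4), array([ 45., 138.,  69.]))
('blue', np.int64(241), np.float64(19.7), array([ 53., 111., 202.]))
('black', np.int64(261), np.float64(19.5), array([49., 50., 51.]))
[517.35548417 -30.67474931 165.50572499]
-60 [np.float64(-10.9), np.float64(-2.0), np.float64(1.8), np.float64(11.1)]
-45 [np.float64(-11.3), np.float64(-1.6), np.float64(1.5), np.float64(11.2)]
-30 [np.float64(-11.6), np.float64(-1.7), np.float64(1.6), np.float64(11.1)]
-15 [np.float64(-10.7), np.float64(-4.6), np.float64(4.4), np.float64(10.5)]
0 [np.float64(-10.6), np.float64(-4.5), np.float64(4.4), np.float64(10.6)]
15 [np.float64(-10.6), np.float64(-4.5), np.float64(4.3), np.float64(10.6)]
30 [np.float64(-11.5), np.float64(-1.4), np.float64(1.9), np.float64(11.3)]
45 [np.float64(-11.0), np.float64(-1.5), np.float64(1.7), np.float64(11.4)]
60 [np.float64(-11.4), np.float64(-1.4), np.float64(2.2), np.float64(11.3)]
rib 245 [459.8 318.7 105.6] 113.8
[-0.0471706   0.99888685] [33.25879211  4.05641932]
```

>>> {"name": "move_arm", "arguments": {
  "plan": [
    {"x": -14,"y": -35,"z": -5,"rx": 0,"ry": 0,"rz": 0},
    {"x": -14,"y": -35,"z": -5,"rx": 0,"ry": 0,"rz": 0},
    {"x": -14,"y": -35,"z": -5,"rx": 0,"ry": 0,"rz": 0},
    {"x": -14,"y": -35,"z": -5,"rx": 0,"ry": 0,"rz": 0},
    {"x": -14,"y": -35,"z": -5,"rx": 0,"ry": 0,"rz": 0},
    {"x": -14,"y": -35,"z": -5,"rx": 0,"ry": 0,"rz": 0},
    {"x": -14,"y": -35,"z": -5,"rx": 0,"ry": 0,"rz": 0},
    {"x": -14,"y": -35,"z": -5,"rx": 0,"ry": 0,"rz": 0},
    {"x": -14,"y": -35,"z": -5,"rx": 0,"ry": 0,"rz": 0},
    {"x": -14,"y": -35,"z": -10,"rx": 0,"ry": 0,"rz": 0}
  ],
  "grip": 0.6
}}

```text
time_s: 35.0
ee_pos: [380.3, 321.1, 219.9]
ee_rot: [-180.0, -0.0, -0.0]
force: [0.5, 0.0, -0.4]
gripper_width: 54.3
gripper_force: 0.0
```

>>> {"name": "move_arm", "arguments": {
  "plan": [
    {"x": 0,"y": 0,"z": 0,"rx": 0,"ry": 0,"rz": 0},
    {"x": 0,"y": 0,"z": 0,"rx": 0,"ry": 0,"rz": 0},
    {"x": 0,"y": 0,"z": 0,"rx": 0,"ry": 0,"rz": 0}
  ]
}}

```text
time_s: 35.3
ee_pos: [380.5, 318.4, 219.5]
ee_rot: [180.0, 0.0, -0.1]
force: [0.2, -0.5, -0.1]
gripper_width: 54.5
gripper_force: 0.0
```

```bash
cat > guard.py <<'E'
from h import *
import sys
f=grab_frame('wrist');save(f,sys.argv[1]);np.savez(sys.argv[1]+'.npz',**f);print(state()['ee_pos'],state()['ee_rot'])
c=cloud(f);g=f['img'].astype(int).max(-1)<75
near=(np.abs(c[...,0]-450)<60)&(np.abs(c[...,1]-312)<110)&(f['z_map']>0)
m=near&g&(c[...,2]>108)&(c[...,2]<120)
q=c[m];print('rib top',len(q),q.mean(0).round(1)); r=cv2.minAreaRect(q[:,:2].astype(np.float32));print(r)
b=near&(c[...,2]>30)&(c[...,2]<50)
# lean: panel face slice
for lo in (50,65,80,95,105):
    s=c[near&(c[...,2]>lo)&(c[...,2]<lo+8)]
    if len(s)>10: print(lo,len(s),s.mean(0).round(1),np.percentile(s[:,0],[5,50,95]).round(1),np.percentile(s[:,1],[2,98]).round(1))
E
python3 guard.py w5
```

```text
[380.4180175  318.11171705 219.50044714] [ 1.79951370e+02  1.77182715e-02 -9.05445778e-02]
rib top 1099 [461.9 320.5 112. ]
((461.8927307128906, 320.70758056640625), (12.014790534973145, 77.22074127197266), 2.670734405517578)
105 1220 [462.1 320.9 111.7] [455.5 461.8 468.9] [282.4 358.8]
```

View pics/w5.png

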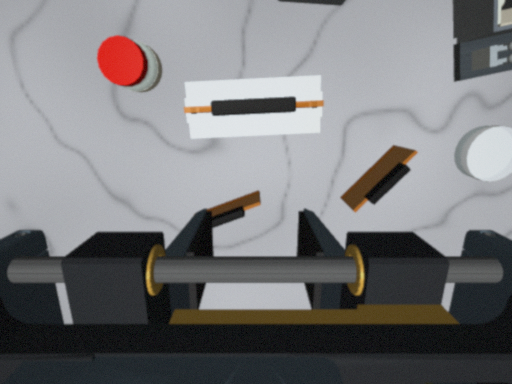

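The guard in the stand is the largest: it spans (185,108) to (323,104), with its rib centred at (254,106). The small look-alikes are at (235,205) and (380,180). The close view confirms the choice, so I'll turn the tool across the rib.

>>> {"name": "move_arm", "arguments": {
  "plan": [
    {"x": 0,"y": 0,"z": 0,"rx": 0,"ry": 0,"rz": -0.147},
    {"x": 0,"y": 0,"z": 0,"rx": 0,"ry": 0,"rz": -0.147},
    {"x": 0,"y": 0,"z": 0,"rx": 0,"ry": 0,"rz": -0.147},
    {"x": 0,"y": 0,"z": 0,"rx": 0,"ry": 0,"rz": -0.147},
    {"x": 0,"y": 0,"z": 0,"rx": 0,"ry": 0,"rz": -0.147},
    {"x": 0,"y": 0,"z": 0,"rx": 0,"ry": 0,"rz": -0.147},
    {"x": 0,"y": 0,"z": 0,"rx": 0,"ry": 0,"rz": -0.147},
    {"x": 0,"y": 0,"z": 0,"rx": 0,"ry": 0,"rz": -0.147},
    {"x": 0,"y": 0,"z": 0,"rx": 0,"ry": 0,"rz": -0.147},
    {"x": 0,"y": 0,"z": 0,"rx": 0,"ry": 0,"rz": -0.147}
  ]
}}

```text
time_s: 36.35
ee_pos: [380.4, 317.7, 219.7]
ee_rot: [-180.0, 0.0, 84.4]
force: [-0.5, -0.0, 0.6]
gripper_width: 54.6
gripper_force: 0.0
```

>>> {"name": "move_arm", "arguments": {
  "plan": [
    {"x": 0,"y": 0,"z": 0,"rx": 0,"ry": 0,"rz": -0.148},
    {"x": -20,"y": 0,"z": 0,"rx": 0,"ry": 0,"rz": 0},
    {"x": -30,"y": 20,"z": 0,"rx": 0,"ry": 0,"rz": 0},
    {"x": -35,"y": 30,"z": 0,"rx": 0,"ry": 0,"rz": 0},
    {"x": -20,"y": 31,"z": 0,"rx": 0,"ry": 0,"rz": 0},
    {"x": 0,"y": 0,"z": 0,"rx": 0,"ry": 0,"rz": 0},
    {"x": 0,"y": 0,"z": 0,"rx": 0,"ry": 0,"rz": 0}
  ]
}}

```text
time_s: 37.05
ee_pos: [465.9, 216.4, 219.5]
ee_rot: [-179.9, 0.0, 92.5]
force: [-0.2, -0.4, 0.1]
gripper_width: 54.8
gripper_force: 0.0
```

```bash
python3 guard.py w6
python3 - <<'E'
from h import *
rel([462,320.7,81],92.7)
E
```

```text
[465.27312463 217.02221909 219.56414288] [-1.79927967e+02  9.82043273e-03  9.25854714e+01]
rib top 1145 [461.6 322.1 111.9]
((461.72308349609375, 320.5900573730469), (11.5370512008667, 77.24981689453125), 2.1101083755493164)
105 1311 [461.6 321.7 111.7] [455.1 461.6 467.9] [282.8 358.7]
shift [103.7   1.6 138.5] rotvec [-0.0013  0.0002 -0.002 ]
```

>>> {"name": "move_arm", "arguments": {
  "plan": [
    {"x": 35,"y": 0,"z": 0,"rx": 0,"ry": 0,"rz": 0},
    {"x": 35,"y": 1,"z": 0,"rx": 0,"ry": 0,"rz": 0},
    {"x": 34,"y": 0,"z": 0,"rx": 0,"ry": 0,"rz": 0},
    {"x": 0,"y": 0,"z": 30,"rx": 0,"ry": 0,"rz": 0},
    {"x": 0,"y": 0,"z": 40,"rx": 0,"ry": 0,"rz": 0},
    {"x": 0,"y": 0,"z": 40,"rx": 0,"ry": 0,"rz": 0},
    {"x": 0,"y": 0,"z": 20,"rx": 0,"ry": 0,"rz": 0},
    {"x": 0,"y": 0,"z": 8,"rx": 0,"ry": 0,"rz": 0},
    {"x": 0,"y": 0,"z": 0,"rx": 0,"ry": 0,"rz": 0},
    {"x": 0,"y": 0,"z": 0,"rx": 0,"ry": 0,"rz": 0}
  ]
}}

```text
time_s: 38.1
ee_pos: [462.1, 322.5, 83.2]
ee_rot: [179.9, -0.1, 92.7]
force: [0.4, -0.0, -0.0]
gripper_width: 54.7
gripper_force: 0.0
```

>>> {"name": "move_arm", "arguments": {
  "plan": [
    {"x": 0,"y": 0,"z": 0,"rx": 0,"ry": 0,"rz": 0},
    {"x": 0,"y": 0,"z": 0,"rx": 0,"ry": 0,"rz": 0},
    {"x": 0,"y": 0,"z": 0,"rx": 0,"ry": 0,"rz": 0},
    {"x": 0,"y": 0,"z": 0,"rx": 0,"ry": 0,"rz": 0},
    {"x": 0,"y": 0,"z": 0,"rx": 0,"ry": 0,"rz": 0},
    {"x": 0,"y": 0,"z": 0,"rx": 0,"ry": 0,"rz": 0}
  ],
  "grip": 0,
  "squeeze": 50
}}

```text
time_s: 38.7
ee_pos: [461.8, 321.7, 82.0]
ee_rot: [180.0, 0.0, 92.7]
force: [0.3, 0.3, 1.5]
gripper_width: 13.9
gripper_force: 50.0
```

Run:
```python
from h import *
s=state();print(s['ee_pos'],s['ee_rot'],s['force'],s['torque'],s['gripper_width'],s['qpos'])
```

```text
[461.77383569 321.67826853  82.01299866] [1.79983837e+02 2.31428817e-03 9.26874193e+01] [0.32619967 0.26187701 1.45059087] [-0.04774652 -0.04229772  0.02569307] 13.902898402565873 [ 3.36968764e+01  2.38055718e+01  1.01942861e+02 -1.27061526e-02
  5.42389070e+01  3.10168812e+01]
```

>>> {"name": "move_arm", "arguments": {
  "plan": [
    {"x": 0,"y": 0,"z": -10,"rx": 0,"ry": 0,"rz": 0},
    {"x": 0,"y": 0,"z": -20,"rx": 0,"ry": 0,"rz": 0},
    {"x": 0,"y": 0,"z": -20,"rx": 0,"ry": 0,"rz": 0},
    {"x": 0,"y": 0,"z": -20,"rx": 0,"ry": 0,"rz": 0},
    {"x": 0,"y": 0,"z": -20,"rx": 0,"ry": 0,"rz": 0},
    {"x": 0,"y": 0,"z": -10,"rx": 0,"ry": 0,"rz": 0},
    {"x": 0,"y": 0,"z": 0,"rx": 0,"ry": 0,"rz": -0.05},
    {"x": 0,"y": 0,"z": 0,"rx": 0,"ry": 0,"rz": -0.05},
    {"x": 0,"y": 0,"z": 0,"rx": 0,"ry": 0,"rz": -0.053},
    {"x": 0,"y": 0,"z": 0,"rx": 0,"ry": 0,"rz": 0}
  ]
}}

```text
time_s: 39.7
ee_pos: [461.3, 321.5, 181.7]
ee_rot: [-179.9, 0.0, 101.5]
force: [-0.1, 0.3, -1.4]
gripper_width: 13.8
gripper_force: 50.0
```

Run:
```python
from h import *
s=state();print(s['ee_pos'],s['ee_rot'],s['force'],s['gripper_width'])
rel([532.7,-25.2,182],101.5)
```

```text
[461.30606086 321.52177536 181.66662378] [-1.79947870e+02  2.42148933e-02  1.01452743e+02] [-0.06770471  0.27512995 -1.38418392] 13.791116458201342
shift [-3.54e+02  1.10e+00 -2.00e-01] rotvec [-0.0009  0.0004 -0.0008]
```

>>> {"name": "move_arm", "arguments": {
  "plan": [
    {"x": -38,"y": 0,"z": 0,"rx": 0,"ry": 0,"rz": 0},
    {"x": -38,"y": 0,"z": 0,"rx": 0,"ry": 0,"rz": 0},
    {"x": -38,"y": 0,"z": 0,"rx": 0,"ry": 0,"rz": 0},
    {"x": -38,"y": 0,"z": 0,"rx": 0,"ry": 0,"rz": 0},
    {"x": -38,"y": 0,"z": 0,"rx": 0,"ry": 0,"rz": 0},
    {"x": -38,"y": 0,"z": 0,"rx": 0,"ry": 0,"rz": 0},
    {"x": -38,"y": 0,"z": 0,"rx": 0,"ry": 0,"rz": 0},
    {"x": -38,"y": 0,"z": 0,"rx": 0,"ry": 0,"rz": 0},
    {"x": -30,"y": 1,"z": 0,"rx": 0,"ry": 0,"rz": 0},
    {"x": -20,"y": 0,"z": 0,"rx": 0,"ry": 0,"rz": 0}
  ]
}}

```text
time_s: 40.7
ee_pos: [533.1, -27.2, 181.8]
ee_rot: [-180.0, 0.0, 101.3]
force: [0.5, 1.0, -0.8]
gripper_width: 13.6
gripper_force: 50.0
```

>>> {"name": "move_arm", "arguments": {
  "plan": [
    {"x": 0,"y": 0,"z": 0,"rx": 0,"ry": 0,"rz": 0},
    {"x": 0,"y": 0,"z": 0,"rx": 0,"ry": 0,"rz": 0},
    {"x": 0,"y": 0,"z": 0,"rx": 0,"ry": 0,"rz": 0},
    {"x": 0,"y": 0,"z": 0,"rx": 0,"ry": 0,"rz": 0}
  ]
}}

```text
time_s: 41.1
ee_pos: [532.7, -24.0, 181.9]
ee_rot: [-180.0, -0.0, 101.5]
force: [-0.4, -0.0, -1.7]
gripper_width: 13.9
gripper_force: 50.0
```

Run:
```python
from h import *
s=state();print(s['ee_pos'],s['ee_rot'],s['force'],s['gripper_width'])
rel([532.7,-25.2,182],101.5)
f=grab_frame('wrist');save(f,'w7');c=cloud(f)
a=.2005;d=c[...,:2]-[532.9,-26.2];lx=d@[np.cos(a),np.sin(a)];ly=d@[-np.sin(a),np.cos(a)];ok=f['z_map']>0
for b in range(20,81,10):
    for lo,hi in ((22,60),(100,160)):
        m=ok&(np.abs(ly-b)<5)&(np.abs(lx)<14)&(c[...,2]>lo)&(c[...,2]<hi)
        if m.sum()>3: print('y',b,'z',lo,m.sum(),'neg side',lx[m&(lx<0)].max().round(1) if (m&(lx<0)).any() else None,'pos',lx[m&(lx>0)].min().round(1) if (m&(lx>0)).any() else None,'range',lx[m].min().round(1),lx[m].max().round(1),'zmin',c[m][:,2].min().round(1))
```

```text
[532.68590551 -23.98118164 181.92501895] [-1.79988389e+02 -1.54060984e-02  1.01523302e+02] [-0.3757177  -0.01921726 -1.66034439] 13.880891802236007
shift [-1.2 -0.2 -0.1] rotvec [-0.0002 -0.0003  0.0004]
y 20 z 22 81 neg side -6.3 pos 6.4 range -11.0 9.9 zmin 26.4
y 30 z 22 61 neg side -5.9 pos 6.0 range -11.4 10.5 zmin 27.5
y 40 z 22 107 neg side -5.8 pos 6.0 range -11.4 10.4 zmin 41.2
y 50 z 22 99 neg side -5.8 pos 5.9 range -11.3 10.3 zmin 40.8
y 60 z 22 103 neg side -5.8 pos 5.9 range -11.2 10.2 zmin 26.6
y 70 z 22 112 neg side -0.5 pos 0.6 range -11.1 10.1 zmin 23.5
y 70 z 100 24 neg side -0.1 pos 0.6 range -2.7 3.0 zmin 114.1
y 80 z 22 146 neg side -0.5 pos 0.6 range -11.1 10.2 zmin 37.9
```

View pics/w7.png

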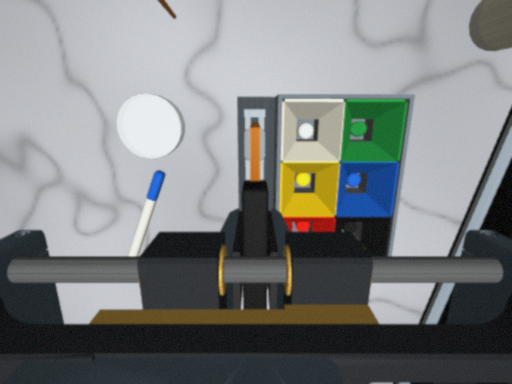

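The guard's amber end (255,150) lines up over the slot (255,120–180), and the five tablets visible sit in their wells. I'll lower it now.

>>> {"name": "move_arm", "arguments": {
  "plan": [
    {"x": -1.2,"y": -0.3,"z": 15,"rx": 0,"ry": 0,"rz": 0},
    {"x": 0,"y": 0,"z": 20,"rx": 0,"ry": 0,"rz": 0},
    {"x": 0,"y": 0,"z": 15,"rx": 0,"ry": 0,"rz": 0},
    {"x": 0,"y": 0,"z": 8,"rx": 0,"ry": 0,"rz": 0},
    {"x": 0,"y": 0,"z": 4,"rx": 0,"ry": 0,"rz": 0},
    {"x": 0,"y": 0,"z": 0,"rx": 0,"ry": 0,"rz": 0},
    {"x": 0,"y": 0,"z": 0,"rx": 0,"ry": 0,"rz": 0}
  ]
}}

```text
time_s: 41.85
ee_pos: [533.4, -26.2, 120.6]
ee_rot: [179.9, 0.0, 101.5]
force: [0.4, -0.0, -1.8]
gripper_width: 13.5
gripper_force: 50.0
```

>>> {"name": "move_arm", "arguments": {
  "plan": [
    {"x": 0,"y": 0,"z": 2,"rx": 0,"ry": 0,"rz": 0},
    {"x": 0,"y": 0,"z": 2,"rx": 0,"ry": 0,"rz": 0},
    {"x": 0,"y": 0,"z": 2,"rx": 0,"ry": 0,"rz": 0},
    {"x": 0,"y": 0,"z": 2,"rx": 0,"ry": 0,"rz": 0},
    {"x": 0,"y": 0,"z": 0,"rx": 0,"ry": 0,"rz": 0}
  ]
}}

```text
time_s: 42.35
ee_pos: [532.5, -26.3, 111.6]
ee_rot: [-180.0, -0.0, 101.5]
force: [-1.6, 0.3, -2.0]
gripper_width: 13.9
gripper_force: 50.0
```

>>> {"name": "move_arm", "arguments": {
  "plan": [
    {"x": 0,"y": 0,"z": 2,"rx": 0,"ry": 0,"rz": 0},
    {"x": 0,"y": 0,"z": 2,"rx": 0,"ry": 0,"rz": 0},
    {"x": 0,"y": 0,"z": 2,"rx": 0,"ry": 0,"rz": 0},
    {"x": 0,"y": 0,"z": 0,"rx": 0,"ry": 0,"rz": 0}
  ]
}}

```text
time_s: 42.75
ee_pos: [533.1, -26.4, 107.1]
ee_rot: [179.9, 0.0, 101.5]
force: [-1.7, -0.3, 5.3]
gripper_width: 13.8
gripper_force: 50.0
```

>>> {"name": "move_arm", "arguments": {
  "plan": [
    {"x": 0,"y": 0,"z": 2,"rx": 0,"ry": 0,"rz": 0},
    {"x": 0,"y": 0,"z": 2,"rx": 0,"ry": 0,"rz": 0},
    {"x": 0,"y": 0,"z": 2,"rx": 0,"ry": 0,"rz": 0},
    {"x": 0,"y": 0,"z": 0,"rx": 0,"ry": 0,"rz": 0}
  ]
}}

```text
time_s: 43.15
ee_pos: [533.1, -26.4, 100.7]
ee_rot: [180.0, 0.0, 101.5]
force: [-2.9, -1.3, 3.2]
gripper_width: 13.8
gripper_force: 50.0
```

>>> {"name": "move_arm", "arguments": {
  "plan": [
    {"x": 0,"y": 0,"z": 3,"rx": 0,"ry": 0,"rz": 0},
    {"x": 0,"y": 0,"z": 3,"rx": 0,"ry": 0,"rz": 0},
    {"x": 0,"y": 0,"z": 3,"rx": 0,"ry": 0,"rz": 0},
    {"x": 0,"y": 0,"z": 3,"rx": 0,"ry": 0,"rz": 0},
    {"x": 0,"y": 0,"z": 2,"rx": 0,"ry": 0,"rz": 0},
    {"x": 0,"y": 0,"z": 0,"rx": 0,"ry": 0,"rz": 0}
  ]
}}

```text
time_s: 43.75
ee_pos: [533.0, -26.4, 86.4]
ee_rot: [180.0, 0.0, 101.5]
force: [-1.4, -0.8, 3.7]
gripper_width: 13.9
gripper_force: 50.0
```

>>> {"name": "move_arm", "arguments": {
  "plan": [
    {"x": 0,"y": 0,"z": 1,"rx": 0,"ry": 0,"rz": 0},
    {"x": 0,"y": 0,"z": 1,"rx": 0,"ry": 0,"rz": 0},
    {"x": 0,"y": 0,"z": 1,"rx": 0,"ry": 0,"rz": 0},
    {"x": 0,"y": 0,"z": 0,"rx": 0,"ry": 0,"rz": 0},
    {"x": 0,"y": 0,"z": 0,"rx": 0,"ry": 0,"rz": 0}
  ]
}}

```text
time_s: 44.25
ee_pos: [533.2, -26.4, 84.0]
ee_rot: [180.0, 0.0, 101.5]
force: [-1.9, -0.5, 9.2]
gripper_width: 13.7
gripper_force: 50.0
```

Force is rising as the guard nears the floor, so I'll push a little more, then release and look.

>>> {"name": "move_arm", "arguments": {
  "plan": [
    {"x": 0,"y": 0,"z": 1,"rx": 0,"ry": 0,"rz": 0},
    {"x": 0,"y": 0,"z": 0.5,"rx": 0,"ry": 0,"rz": 0},
    {"x": 0,"y": 0,"z": 0,"rx": 0,"ry": 0,"rz": 0},
    {"x": 0,"y": 0,"z": 0,"rx": 0,"ry": 0,"rz": 0}
  ]
}}

```text
time_s: 44.65
ee_pos: [533.3, -26.4, 83.9]
ee_rot: [179.9, 0.0, 101.5]
force: [-5.2, 0.2, 17.6]
gripper_width: 13.7
gripper_force: 50.0
```

>>> {"name": "move_arm", "arguments": {
  "plan": [
    {"x": 0,"y": 0,"z": 0,"rx": 0,"ry": 0,"rz": 0},
    {"x": 0,"y": 0,"z": 0,"rx": 0,"ry": 0,"rz": 0},
    {"x": 0,"y": 0,"z": 0,"rx": 0,"ry": 0,"rz": 0},
    {"x": 0,"y": 0,"z": 0,"rx": 0,"ry": 0,"rz": 0},
    {"x": 0,"y": 0,"z": -20,"rx": 0,"ry": 0,"rz": 0},
    {"x": 0,"y": 0,"z": -40,"rx": 0,"ry": 0,"rz": 0},
    {"x": 0,"y": 0,"z": -40,"rx": 0,"ry": 0,"rz": 0},
    {"x": -40,"y": 0,"z": -20,"rx": 0,"ry": 0,"rz": 0},
    {"x": -40,"y": 0,"z": 0,"rx": 0,"ry": 0,"rz": 0},
    {"x": 0,"y": 0,"z": 0,"rx": 0,"ry": 0,"rz": 0}
  ],
  "grip": 0.5
}}

```text
time_s: 45.65
ee_pos: [550.0, -108.4, 202.0]
ee_rot: [179.9, 0.2, 101.3]
force: [-0.3, -0.1, -0.0]
gripper_width: 45.7
gripper_force: 0.0
```

Run:
```python
from h import *
s=state();print(s['ee_pos'],s['force'])
f=grab_frame('wrist');save(f,'w8');c=cloud(f)
a=.2005;d=c[...,:2]-[532.9,-26.2];lx=d@[np.cos(a),np.sin(a)];ly=d@[-np.sin(a),np.cos(a)];ok=(f['z_map']>0)
m=ok&(abs(lx)<20)&(abs(ly)<60)&(c[...,2]>106)&(c[...,2]<125)
print('rib',m.sum(),lx[m].min(),lx[m].max(),ly[m].min(),ly[m].max(),'z',np.percentile(c[m][:,2],[50,90]))
print(cv2.minAreaRect(np.c_[lx[m],ly[m]].astype(np.float32)))
m=ok&(abs(lx)<9)&(abs(ly)>45)&(abs(ly)<75)&(c[...,2]>70)&(c[...,2]<100);print('panel top',m.sum(),np.median(c[m][:,2]),np.percentile(lx[m],[2,98]),np.percentile(ly[m],[1,99]))
g=grab_frame('top')
for d in landmark_of('top','start_top')[:2]: print(d['p'],world(g,*d['point']),world(g,*d['point'],55),d['point'])
```

```text
[ 550.03094312 -108.42890761  201.95475567] [-0.33696797 -0.11427154 -0.03241171]
rib 1486 -8.437860252902349 4.805523045640531 -40.90478230686376 38.389177323711365 z [113.88141929 114.81990768]
((-1.8200793266296387, -1.2583732604980469), (13.239635467529297, 79.2961196899414), 0.016569465398788452)
panel top 372 94.26443160537606 [-3.84802028  1.57406749] [-70.93938312  68.43194805]
0.67 [651.87354095   4.00670478  18.63011529] [641.92097392   5.96691027  55.        ] [271.7, 158.0]
0.66 [616.38250143 256.17418763  57.008832  ] [616.88851041 256.50333892  55.        ] [184.5, 170.1]
```

View pics/w8.png

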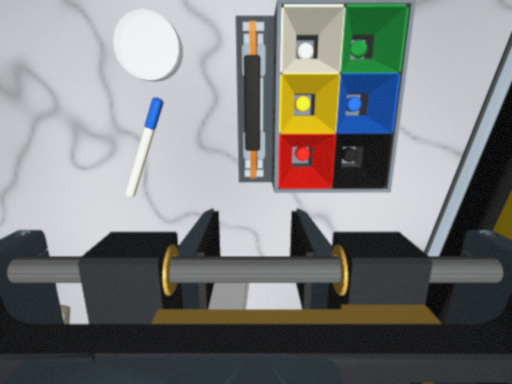

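Guard is home: the rib (252,102) is centred in the slot, its top measures 113.9 mm (12+102), and it is upright. All six tablets lie in their wells. Next is the start button, with the fingers shut.

>>> {"name": "move_arm", "arguments": {
  "plan": [
    {"x": 36,"y": 16,"z": 0,"rx": 0,"ry": 0,"rz": 0},
    {"x": 36,"y": 16,"z": 0,"rx": 0,"ry": 0,"rz": 0},
    {"x": 36,"y": 16,"z": 0,"rx": 0,"ry": 0,"rz": 0},
    {"x": 36,"y": 16,"z": 0,"rx": 0,"ry": 0,"rz": 0},
    {"x": 36,"y": 16,"z": 0,"rx": 0,"ry": 0,"rz": 0},
    {"x": 36,"y": 17,"z": 0,"rx": 0,"ry": 0,"rz": 0},
    {"x": 35,"y": 17,"z": 0,"rx": 0,"ry": 0,"rz": 0},
    {"x": 0,"y": 0,"z": 0,"rx": 0,"ry": 0,"rz": 0},
    {"x": 0,"y": 0,"z": 0,"rx": 0,"ry": 0,"rz": 0},
    {"x": 0,"y": 0,"z": 0,"rx": 0,"ry": 0,"rz": 0}
  ],
  "grip": 0,
  "squeeze": 20
}}

```text
time_s: 46.8
ee_pos: [609.8, 163.7, 201.0]
ee_rot: [-179.9, 0.0, 101.5]
force: [-0.2, -0.1, -0.2]
gripper_width: 0.3
gripper_force: 0.0
```

Run:
```python
from h import *
s=state();print(s['ee_pos'],s['force'],s['gripper_width'])
f=grab_frame('wrist');save(f,'w9');c=cloud(f);i=f['img'].astype(int)
m=(i[...,1]>i[...,0]*1.5)&(i[...,1]>i[...,2]*1.3)&(np.hypot(c[...,0]-612,c[...,1]-250)<45)
v,u=np.nonzero(m);print(m.sum(),u.mean(),v.mean(),c[m].mean(0),np.percentile(c[m],[3,97],axis=0),np.median(c[m][:,2]))
for d in landmark_of('wrist','start_top')[:2]: print(d['p'],d['point'],world(f,*d['point']))
z=np.median(c[m][:,2]); p=[*c[m][:,:2].mean(0),z]; rel(p)
```

```text
[609.80106793 163.69005471 201.02959744] [-0.23641111 -0.06626521 -0.18246385] 0.27523722590343486
689 276.3831640058055 103.98258345428157 [614.399389   251.80365695  58.13684596] [[601.08369138 238.69769102  46.80095175]
 [627.86682771 265.15407839  58.27955892]] 56.703280114737304
0.8 [277.5, 106.2] [616.88382892 249.31376506  56.93448197]
0.15 [369.4, 169.1] [727.85796878 205.18867099  68.08241835]
shift [ 86.2  21.8 144.7]
```

View pics/w9.png

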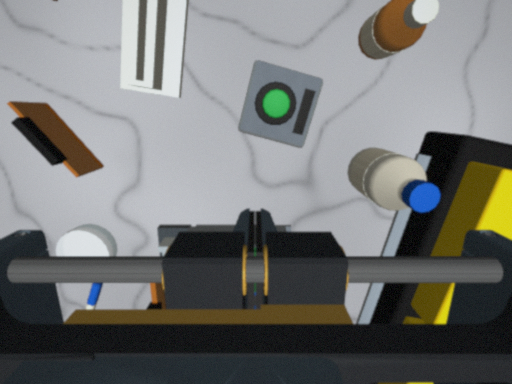

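The button is at (276,103), clear of both bottles (blue-capped at (400,185), amber at (400,30)). I'll move above it and press.

>>> {"name": "move_arm", "arguments": {
  "plan": [
    {"x": 30,"y": 7,"z": 0,"rx": 0,"ry": 0,"rz": 0},
    {"x": 30,"y": 8,"z": 0,"rx": 0,"ry": 0,"rz": 0},
    {"x": 26,"y": 7,"z": 0,"rx": 0,"ry": 0,"rz": 0},
    {"x": 0,"y": 0,"z": 30,"rx": 0,"ry": 0,"rz": 0},
    {"x": 0,"y": 0,"z": 35,"rx": 0,"ry": 0,"rz": 0},
    {"x": 0,"y": 0,"z": 35,"rx": 0,"ry": 0,"rz": 0},
    {"x": 0,"y": 0,"z": 20,"rx": 0,"ry": 0,"rz": 0},
    {"x": 0,"y": 0,"z": 14,"rx": 0,"ry": 0,"rz": 0},
    {"x": 0,"y": 0,"z": 0,"rx": 0,"ry": 0,"rz": 0},
    {"x": 0,"y": 0,"z": 0,"rx": 0,"ry": 0,"rz": 0}
  ]
}}

```text
time_s: 47.9
ee_pos: [615.9, 252.4, 68.4]
ee_rot: [179.9, -0.0, 101.4]
force: [0.3, 0.4, 0.6]
gripper_width: 0.4
gripper_force: 0.0
```

>>> {"name": "move_arm", "arguments": {
  "plan": [
    {"x": 0,"y": 0,"z": 4,"rx": 0,"ry": 0,"rz": 0},
    {"x": 0,"y": 0,"z": 3,"rx": 0,"ry": 0,"rz": 0},
    {"x": 0,"y": 0,"z": 2,"rx": 0,"ry": 0,"rz": 0},
    {"x": 0,"y": 0,"z": 2,"rx": 0,"ry": 0,"rz": 0},
    {"x": 0,"y": 0,"z": 0,"rx": 0,"ry": 0,"rz": 0}
  ]
}}

```text
time_s: 48.4
ee_pos: [615.2, 252.7, 56.6]
ee_rot: [180.0, 0.0, 101.5]
force: [0.2, -0.4, 2.1]
gripper_width: 0.5
gripper_force: 0.9
```

>>> {"name": "move_arm", "arguments": {
  "plan": [
    {"x": 0,"y": 0,"z": 2,"rx": 0,"ry": 0,"rz": 0},
    {"x": 0,"y": 0,"z": 1.5,"rx": 0,"ry": 0,"rz": 0},
    {"x": 0,"y": 0,"z": 1,"rx": 0,"ry": 0,"rz": 0},
    {"x": 0,"y": 0,"z": 0,"rx": 0,"ry": 0,"rz": 0},
    {"x": 0,"y": 0,"z": 0,"rx": 0,"ry": 0,"rz": 0}
  ]
}}

```text
time_s: 48.9
ee_pos: [615.3, 252.7, 52.2]
ee_rot: [180.0, -0.0, 101.5]
force: [-0.6, -0.8, 4.2]
gripper_width: 0.6
gripper_force: 2.1
```

>>> {"name": "move_arm", "arguments": {
  "plan": [
    {"x": 0,"y": 0,"z": 1,"rx": 0,"ry": 0,"rz": 0},
    {"x": 0,"y": 0,"z": 1,"rx": 0,"ry": 0,"rz": 0},
    {"x": 0,"y": 0,"z": 0,"rx": 0,"ry": 0,"rz": 0},
    {"x": 0,"y": 0,"z": 0,"rx": 0,"ry": 0,"rz": 0}
  ]
}}

```text
time_s: 49.3
ee_pos: [615.3, 252.7, 51.2]
ee_rot: [179.9, -0.0, 101.5]
force: [-1.7, -0.1, 9.3]
gripper_width: 0.7
gripper_force: 4.9
```

The force of 9 N is above the 5 N spring and travel has stopped, so the button is fully pressed. I'll let it go and back off.

>>> {"name": "move_arm", "arguments": {
  "plan": [
    {"x": 0,"y": 0,"z": -10,"rx": 0,"ry": 0,"rz": 0},
    {"x": 0,"y": 0,"z": -30,"rx": 0,"ry": 0,"rz": 0},
    {"x": 0,"y": 0,"z": -40,"rx": 0,"ry": 0,"rz": 0},
    {"x": 0,"y": 0,"z": -40,"rx": 0,"ry": 0,"rz": 0},
    {"x": -40,"y": -10,"z": -30,"rx": 0,"ry": 0,"rz": 0},
    {"x": -40,"y": -10,"z": 0,"rx": 0,"ry": 0,"rz": 0},
    {"x": -10,"y": 0,"z": 0,"rx": 0,"ry": 0,"rz": 0},
    {"x": 0,"y": 0,"z": 0,"rx": 0,"ry": 0,"rz": 0},
    {"x": 0,"y": 0,"z": 0,"rx": 0,"ry": 0,"rz": 0},
    {"x": 0,"y": 0,"z": 0,"rx": 0,"ry": 0,"rz": 0}
  ]
}}

```text
time_s: 50.3
ee_pos: [613.2, 162.4, 198.5]
ee_rot: [-179.9, -0.0, 101.5]
force: [-0.4, 0.4, 1.1]
gripper_width: 0.8
gripper_force: 0.0
```

Run:
```python
from h import *
f=grab_frame('wrist');c=cloud(f);m=np.hypot(c[...,0]-614.6,c[...,1]-251.8)<9;print('button z',np.median(c[m][:,2]))
g=grab_frame('top');c=cloud(g);d=c[...,:2]-[532.9,-26.2];a=.2005;lx=d@[np.cos(a),np.sin(a)];ly=d@[-np.sin(a),np.cos(a)]
m=(abs(lx)<25)&(abs(ly)<45)&(c[...,2]>104);print('rib',m.sum(),lx[m].mean(),ly[m].mean(),np.median(c[m][:,2]))
for n,(i,j) in dict(white=(0,1),yellow=(0,0),red=(0,-1),green=(1,1),blue=(1,0),black=(1,-1)).items():
    A,B=58+60*i,60*j;m=np.hypot(lx-A,ly-B)<7;print(n,np.median(c[m][:,2]).round(),g['img'][m].mean(0).round())
```

```text
button z 56.9672018712489
rib 163 -3.0478413777850695 -0.5966012207051966 113.07036255374908
white 18.0 [180. 182. 185.]
yellow 19.0 [180. 178.  71.]
red 20.0 [167.  56.  53.]
green 21.0 [ 52. 116.  64.]
blue 19.0 [ 55.  89. 159.]
black 19.0 [48. 47. 48.]
```

```bash
python3 -c "
from workcell import *
print(job_done())"
```

```text
the job is handed in; nothing more can be done
None
```

I dropped all six tablets into their own colours' wells in order, seated the guard upright in the clip slot, pressed and released the start button, and handed the job in at about 50 s; the final camera check agreed with all of this, but no verdict came back.

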